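# Square up the reference boards and pin them to the sloping stand

### The arm

A 6-joint arm with a two-finger parallel gripper is mounted at the origin on a cart in front of the work surface, level with it; the furniture and walls round the work are solid. World frame = base frame: x ahead of the robot, y to its left, z up, the work surface at z = 0. Lengths are in m, angles in degrees, forces in N, time in s.
With the tool pointing down it reaches from about 0.325 to 0.9 m from the base axis. Payload 6.1 kg.
Tool frame: the origin (TCP) lies at the very end of the fingers, on their centre line; the grasp point (between the pads) lies 19 mm behind it; x points along the fingers, y is the direction in which the jaws open and shut, and the axes are right-handed (so a half turn about x gives the same grasp; the last joint's range is limited). The gripper opens to 87 mm and grips with 3 to 60 N. Pads are 19 mm wide; open, the fingers measure 117 mm over their backs; the gripper's body (75 mm by 190 mm) begins 51 mm behind the grasp point.
Start: joints at [-79.819, 12.628, 87.462, -0, 79.91, -7.225], TCP at [0.187, -0.596, 0.223] pointing down, gripper open.
Joint ranges: [-170.65, 170.65], [-52.31, 119.04], [5.05, 147.46], [-71.25, 251.25], [11.57, 151.72], [-153.62, 153.62]. Speed limits (degrees/s): [147.25, 147.25, 172.46, 180, 180, 180].

### API

Orientations are given as [roll, pitch, yaw] about the fixed x, y, z axes, in that order (R = Rz(yaw) Ry(pitch) Rx(roll)).
In Python, from bench import r, cams, workorder, models gives the robot as it stands.
- The arm moves only by the shell command python3 -m pendant 'ROWS' [FORCE]. ROWS is JSON, a list of rows, each an object with "offset": the shift along the tool's x, y, z in m, a list of three; "yaw": the turn about the tool's x in degrees; "jaw": the finger opening in m, from 0 to 0.087. A call has 1 to 12 rows; each row shifts and turns the pose as measured when the row begins, along the tool's axes as they then stand; what a row does not reach is not made up. A row lasts 1/8 s, in which the tool goes at most 62.5 mm and 10.7 degrees, less where a joint would pass 70% of its speed; a pose out of reach is approached as far as the arm can. A call is refused whole if a number of a shift passes 0.0625 or a number of a turn 10.7, either way. A call with a gripper value outside its range is refused whole. The fingers move at their own pace and stop on an object; FORCE is the grip in N (left out, the last holds). Time passes only in rows, so rows that do not move let the fingers close. It gives the time, the measured TCP pose, the force and the opening at its end, in the units of the state.
- r.sense(): the state, without advancing time (a new reading comes with each control period).
- cams.grab_frame(name): name is "scene" or "top" or "wrist"; returns a dict with "image" (400x640x3 uint8, red, green, blue), "fx", "fy", "cx", "cy" (pixels), "rvec" (rotation vector, rad) and "tvec" (3), from world to camera coordinates, as OpenCV has them; the wrist camera has in their place "mount" (4x4, takes a point from camera to tool coordinates, whose origin is the TCP and whose axes are the tool frame's). Camera axes: x right, y down, z forward; pixel columns grow to the right and rows downward; lengths in m; the calibration is good to about 2 mm. A picture is of the moment at which its call begins: read the wrist's pose just before it. There is no depth.
- workorder.job_done(): hands the job in, once; it reports no verdict.
Trained networks look in a picture, given as the dict that the camera call returned (one of the last four; its "shot" number tells which), for a name from the list of things; names that differ only in an ending like _2 or _b are one class to them, and where a whole thing is asked for, a point or a joint stands for the part that bears it (a point fixed in the world has none). Each returns a list of dicts, best first, with "p" (0 to 1); they miss things now and then, are a little off and sometimes report something else, mostly with a low value. They report only what shows in the picture. A call takes as long as a camera call.
- models.look_for(picture, target): "bbox" ([centre column, centre row, width, height] in pixels, round what is visible of it).
- models.trace(picture, target): "mask" (400x640 bool, what is visible of it) and "bbox" ([centre column, centre row, width, height] in pixels, round what is visible of it).
The state is a dict: "time_s": time; "qpos": joint angles; "dq": joint speeds; "tau": joint torques, N m; "tcp_pos": TCP position; "tool_rot": TCP orientation; "wrist_force": force on the tool from outside, world axes, zero at the start; "ft_torque": the same for the moment, N m; "width": finger opening in m.
Only numpy, scipy, OpenCV 4.12 (cv2) and the standard library are available. Lean on these libraries where they do the work, as an engineer would, in place of code of your own. Each camera call takes 0.05 s, during which the arm holds its last target.

### The job

Three clay-sample boards lie shuffled on the sloping stand. Square the stack up against the stand's lip (at the foot of the slope) and its fence (at the right) so that all the holes line up, then take the steel pin from its block and push it through all three boards into the stand until its collar sits down on the top board, and let go. Do not knock the glue bottle or the stone about.

Things in the scene. Friction and masses are not known exactly. Their poses are not given: they have to be found in the camera images.
- stand: fixed wooden stand, deck rising 22 deg away from the robot. Origin: mouth of its 14.5 mm through hole on the deck face, 48 mm over the table. x up the slope, y left along the deck, z square off the deck. Deck x -82..+55, y -77..+110 mm, 18 thick. Lip at the foot, inner face x = -70; fence at the right, inner face y = -65; both 34 mm high over the deck. Top and left sides open, free below the hole
- board_a: loose plywood board 100 (x) x 130 (y) x 10 mm, 0.08-0.17 kg, three clay samples flush in its face, one 14 mm through hole. Origin: hole centre, underside; axes as the stand's. Edges at x = -70 and +30, y = -65 and +65 mm. Held against lip and fence its hole is exactly over the stand's. This is the bottom one, lying on the deck
- board_b: loose plywood board 100 (x) x 130 (y) x 10 mm, 0.08-0.17 kg, three clay samples flush in its face, one 14 mm through hole. Origin: hole centre, underside; axes as the stand's. Edges at x = -70 and +30, y = -65 and +65 mm. Held against lip and fence its hole is exactly over the stand's. This is the middle one
- board_c: loose plywood board 100 (x) x 130 (y) x 10 mm, 0.08-0.17 kg, three clay samples flush in its face, one 14 mm through hole. Origin: hole centre, underside; axes as the stand's. Edges at x = -70 and +30, y = -65 and +65 mm. Held against lip and fence its hole is exactly over the stand's. This is the top one
- pin: loose steel pin 115 mm long, 0.1 kg. Origin: underside of its collar, on the axis; z towards the handle. Below: round shank 12 mm thick, 60 long, last 9 mm tapered to 6 mm. Above: collar 26 mm across, 5 thick, then a square handle 20 x 20 mm from z = 5 to 55 mm, flats square to x and y. At first it stands upright in pin_block, collar on its top
- pin_tip (a point): centre of the pin's tapered tip, 60 mm below the pin's origin
- pin_block: fixed wooden block 70 x 70 x 66 mm with an upright hole of 15 mm diameter in its middle in which the pin stands. Origin: centre of its underside
- stone: bystander: grey pebble-shaped hand stone 55 x 89 x 40 mm; origin at the centre of its underside
- glue_bottle: bystander: upright white glue bottle with a pointed cap, 38 mm across, 112 mm high; origin at the centre of its underside

How it is judged:
By the outcome, as a careful person would: the job done as asked, in the order asked, and still so for the second after the job is handed in, with the robot touching nothing.
It also fails if it takes over 72 s, if anything falls off the work surface, if the arm or the gripper's body presses on something with over 40 N, if the wrist force passes 120 N, or if a joint passes its speed limit or range.

## Working session

There is one attempt and no reset: what is moved stays moved. The work goes in short steps, Python scripts to look and compute and a shell command to move; the robot and the scene stay as the last step left them, time stands still between calls to the robot, and variables do not carry over. Pictures are saved under pics/ and viewed, and the job is handed in when it is done.

```bash
ls; mkdir -p pics; cat > h.py <<'E'
import numpy as np, cv2
from bench import r, cams, workorder, models
from scipy.spatial.transform import Rotation as R
def cam(name):
    s=r.sense(); p=cams.grab_frame(name)
    K=np.array([[p['fx'],0,p['cx']],[0,p['fy'],p['cy']],[0,0,1]])
    if 'mount' in p:
        T=np.eye(4);T[:3,:3]=R.from_euler('xyz',s['tool_rot'],degrees=True).as_matrix();T[:3,3]=s['tcp_pos']
        W=np.linalg.inv(T@np.array(p['mount']))
    else:
        W=np.eye(4);W[:3,:3]=cv2.Rodrigues(np.array(p['rvec'],float))[0];W[:3,3]=np.array(p['tvec']).ravel()
    return p,K,W
def save(p,n,crop=None,s=1):
    im=p['image'][:,:,::-1]
    if crop: im=im[crop[1]:crop[3],crop[0]:crop[2]]
    if s!=1: im=cv2.resize(im,None,fx=s,fy=s,interpolation=cv2.INTER_CUBIC)
    cv2.imwrite('pics/'+n+'.png',im)
def proj(K,W,X):
    X=np.atleast_2d(X)@W[:3,:3].T+W[:3,3]; x=X@K.T; return x[:,:2]/x[:,2:]
def ray(K,W,u):
    d=W[:3,:3].T@np.linalg.solve(K,[u[0],u[1],1.]); return -W[:3,:3].T@W[:3,3], d/np.linalg.norm(d)
def atz(K,W,u,z):
    o,d=ray(K,W,u); return o+d*(z-o[2])/d[2]
E
python3 - <<'E'
from h import *
print(r.sense())
for n in ['scene','top','wrist']:
    p,K,W=cam(n); save(p,n+'0'); print(n,K[0,0],K[0,2],K[1,2],(-W[:3,:3].T@W[:3,3]).round(3))
    for t in ['stand','board_a','pin','pin_block','stone','glue_bottle']:
        print(t,[(round(float(d['p']),2),np.round(d['bbox']).tolist()) for d in models.look_for(p,t)][:4])
E
```

```text
pics
{'time_s': 0.0, 'qpos': array([-7.98180909e+01,  1.26754626e+01,  8.75252354e+01, -6.67927400e-04,
        7.99111217e+01, -7.22448972e+00]), 'dq': array([ 0.00030271, -0.08290068,  0.11161577, -0.01953872,  0.05107046,
        0.09452638]), 'tau': array([-3.28026517e-04, -4.94618690e+01, -3.87375426e+01,  6.98993169e-02,
        5.72406908e-02, -1.71923352e-04]), 'tcp_pos': array([ 0.18685402, -0.59576232,  0.22143977]), 'tool_rot': array([-96.88766074,  89.8881784 , 100.51885578]), 'wrist_force': array([0.47948469, 0.46037501, 0.24736551]), 'ft_torque': array([ 0.01916964, -0.01475452,  0.04517121]), 'width': 0.08717326467779096}
scene 425.2191491970401 319.97003543388814 196.34279587072842 [0.094 0.438 0.476]
stand [(0.87, [391.0, 206.0, 112.0, 90.0])]
board_a [(0.73, [392.0, 199.0, 74.0, 54.0]), (0.72, [387.0, 214.0, 65.0, 37.0]), (0.63, [379.0, 217.0, 50.0, 29.0])]
pin [(0.71, [318.0, 245.0, 16.0, 38.0])]
pin_block [(0.84, [318.0, 275.0, 58.0, 65.0])]
stone [(0.62, [275.0, 234.0, 34.0, 23.0])]
glue_bottle [(0.61, [269.0, 199.0, 19.0, 49.0])]
top 498.13443842481394 316.34468308715225 205.95051847350047 [ 0.463 -0.141  1.088]
stand [(0.87, [379.0, 268.0, 100.0, 83.0]), (0.29, [374.0, 266.0, 76.0, 59.0])]
board_a [(0.87, [376.0, 267.0, 71.0, 57.0]), (0.48, [397.0, 240.0, 25.0, 6.0]), (0.46, [404.0, 248.0, 5.0, 5.0])]
pin [(0.7, [375.0, 267.0, 76.0, 53.0]), (0.67, [247.0, 269.0, 23.0, 13.0])]
pin_block [(0.57, [250.0, 269.0, 47.0, 41.0])]
stone [(0.79, [281.0, 193.0, 42.0, 26.0])]
glue_bottle [(0.69, [306.0, 162.0, 16.0, 22.0])]
wrist 285.76373167677826 317.4712518654574 199.70296774434954 [ 0.266 -0.572  0.385]
stand []
board_a []
pin []
pin_block []
stone []
glue_bottle []
```

```bash
python3 - <<'E'
from h import *
p,K,W=cam('scene'); save(p,'s1',(250,130,470,330),3.6)
p,K,W=cam('top'); save(p,'t1',(220,130,440,320),3.6)
E
```

```text
(no output)
```

View pics/s1.png

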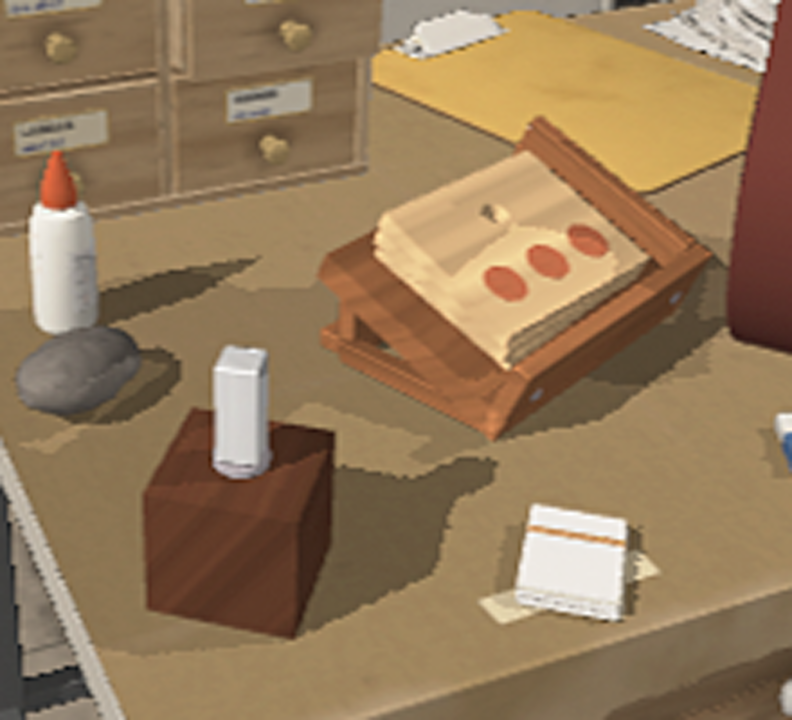

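View pics/t1.png

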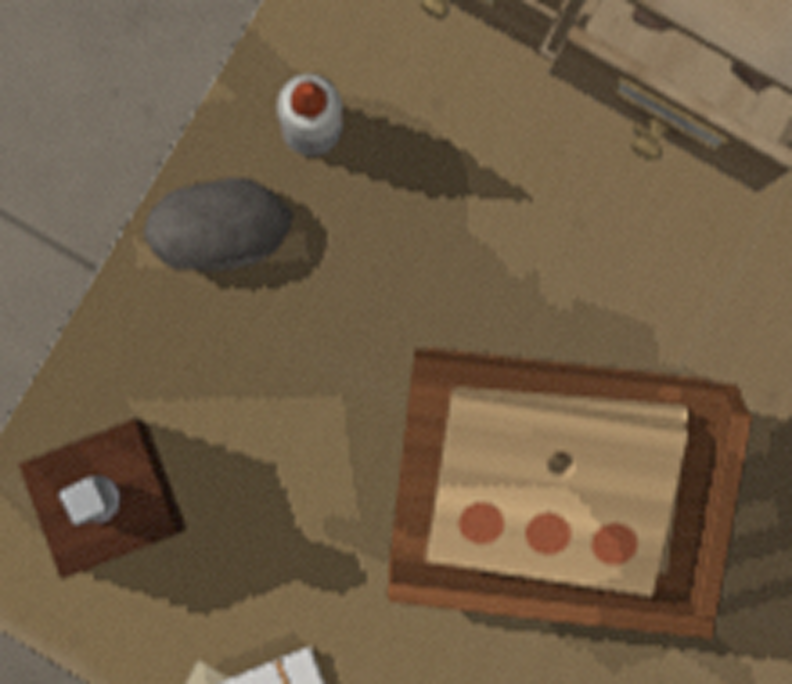

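View pics/scene0.png

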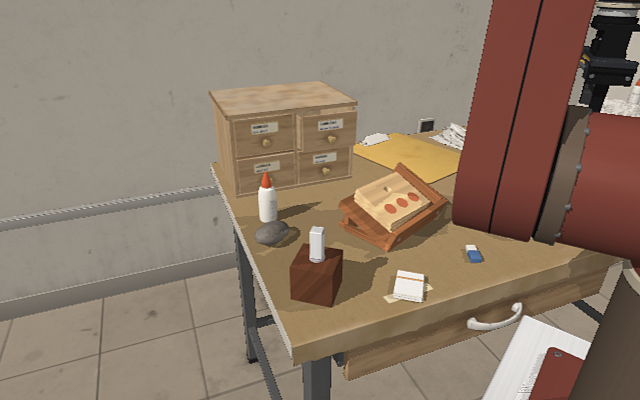

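View pics/top0.png

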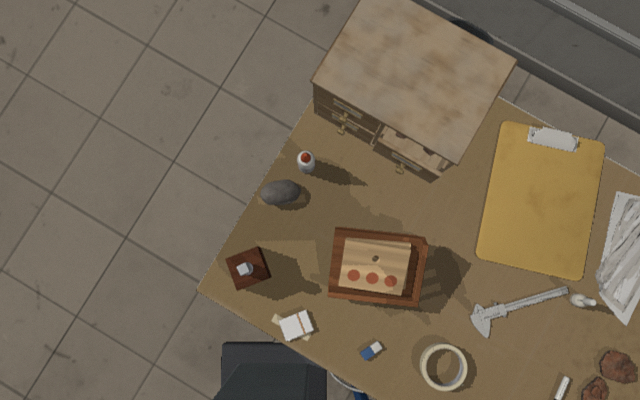

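The pictures show the stand in the middle with the boards on it, shifted left and upslope. The pin block is at left, and the bottle and stone are beyond it. I'll fit the stand's pose from its corners.

```bash
cat >> h.py <<'E'
def standT(v):
    x,y,psi=v[:3]; z=0.048+(v[3] if len(v)>3 else 0)
    T=np.eye(4); T[:3,:3]=(R.from_euler('z',psi,degrees=True)*R.from_euler('y',-22,degrees=True)).as_matrix(); T[:3,3]=[x,y,z]; return T
def tf(T,X): return np.atleast_2d(X)@T[:3,:3].T+T[:3,3]
E
python3 - <<'E'
from h import *
from scipy.optimize import least_squares
pt,Kt,Wt=cam('top'); ps,Ks,Ws=cam('scene')
m=np.array
T3=[((415,350),(55,110,0)),((388,598),(-82,110,34)),((715,635),(-82,-77,34)),((740,385),(55,-77,34))]
S3=[((320,272),(55,110,0)),((540,118),(55,-77,34)),((712,255),(-82,-77,34)),((492,438),(-82,110,-18)),((500,378),(-82,110,34))]
ut=m([a for a,_ in T3])/3.6+[220,130]; Xt=m([b for _,b in T3])/1e3
us=m([a for a,_ in S3])/3.6+[250,130]; Xs=m([b for _,b in S3])/1e3
f=lambda v: np.r_[(proj(Kt,Wt,tf(standT(v),Xt))-ut).ravel(),(proj(Ks,Ws,tf(standT(v),Xs))-us).ravel()]
s=least_squares(f,[0.35,-0.27,0],loss='soft_l1'); print(s.x,f(s.x).reshape(-1,2).round(1))
for X in [(0.1,-.2)]: pass
# pin block / pin
for n,p,K,W in(('t',pt,Kt,Wt),('s',ps,Ks,Ws)):
    for t in ['pin','pin_block','stone','glue_bottle']:
        d=models.trace(p,t)
        for q in d[:2]: 
            mk=q['mask']; yy,xx=np.nonzero(mk); print(n,t,round(q['p'],2),np.round(q['bbox'],1),xx.mean().round(1),yy.mean().round(1))
print('pin handle top', atz(Kt,Wt,(244.3,268.8),.121), 'block top', atz(Kt,Wt,((100/3.6)+220,(497/3.6)+130),.066))
print('pin scene top', atz(Ks,Ws,(250+240/3.6,130+353/3.6),.121))
E
```

```text
[ 0.46139496 -0.28375446 -5.81072498] [[-0.5  0.7]
 [-0.6 -0.2]
 [-0.9 -0.4]
 [ 3.1  6.8]
 [ 0.3 -5.6]
 [-0.8 -1.9]
 [-0.6 -1. ]
 [-1.1  0.4]
 [ 7.3 -0.2]]
t pin 0.63 [247.  267.4  20.3  12.6] 245.0 268.0
t pin_block 0.55 [248.9 270.2  46.   39.8] 248.1 266.7
t stone 0.87 [281.  194.   40.8  26.8] 280.1 191.8
t glue_bottle 0.89 [306.6 162.9  15.2  24.3] 305.7 161.3
s pin 0.58 [315.9 244.8  14.1  36.9] 316.1 245.1
s pin_block 0.85 [316.4 273.6  58.1  59.2] 315.8 276.6
s stone 0.9 [273.6 233.7  34.9  27.5] 270.7 232.7
s glue_bottle 0.55 [268.2 196.   18.4  50.6] 266.4 200.4
pin handle top [ 0.43984489 -0.00373196  0.121     ] block top [ 0.44011831 -0.00295384  0.066     ]
pin scene top [ 0.44210366 -0.00341025  0.121     ]
```

```bash
cat >> h.py <<'E'
def box(T,lo,hi):
    P=np.array([[a,b,c] for a in (lo[0],hi[0]) for b in (lo[1],hi[1]) for c in (lo[2],hi[2])])/1e3
    E=[(i,j) for i in range(8) for j in range(i+1,8) if bin(i^j).count('1')==1]
    return tf(T,P),E
def draw(im,K,W,T,lo,hi,off,s,col):
    P,E=box(T,lo,hi); u=(proj(K,W,P)-off)*s
    for i,j in E: cv2.line(im,tuple(int(round(q)) for q in u[i]),tuple(int(round(q)) for q in u[j]),col,1,cv2.LINE_AA)
def overlay(p,K,W,v,name,crop,s,boards=()):
    im=cv2.resize(p['image'][crop[1]:crop[3],crop[0]:crop[2],::-1],None,fx=s,fy=s,interpolation=cv2.INTER_CUBIC)
    T=standT(v); off=np.array(crop[:2])
    draw(im,K,W,T,(-82,-77,-18),(55,110,0),off,s,(255,255,0))
    draw(im,K,W,T,(-82,-77,0),(-70,110,34),off,s,(0,255,0))
    draw(im,K,W,T,(-82,-77,0),(55,-65,34),off,s,(255,0,255))
    for k,(dx,dy,da) in enumerate(boards):
        D=np.eye(4);D[:3,:3]=R.from_euler('z',da,degrees=True).as_matrix();D[:3,3]=[dx/1e3,dy/1e3,.01*k]
        draw(im,K,W,T@D,(-70,-65,0),(30,65,10),off,s,[(0,0,255),(0,200,255),(255,0,0)][k])
    cv2.imwrite('pics/'+name+'.png',im)
E
python3 - <<'E'
from h import *
v=[0.4614,-0.2838,-5.81]
p,K,W=cam('top'); overlay(p,K,W,v,'t2',(315,215,440,315),6)
p,K,W=cam('scene'); overlay(p,K,W,v,'s2',(330,150,460,260),5.5)
E
```

```text
(no output)
```

View pics/t2.png

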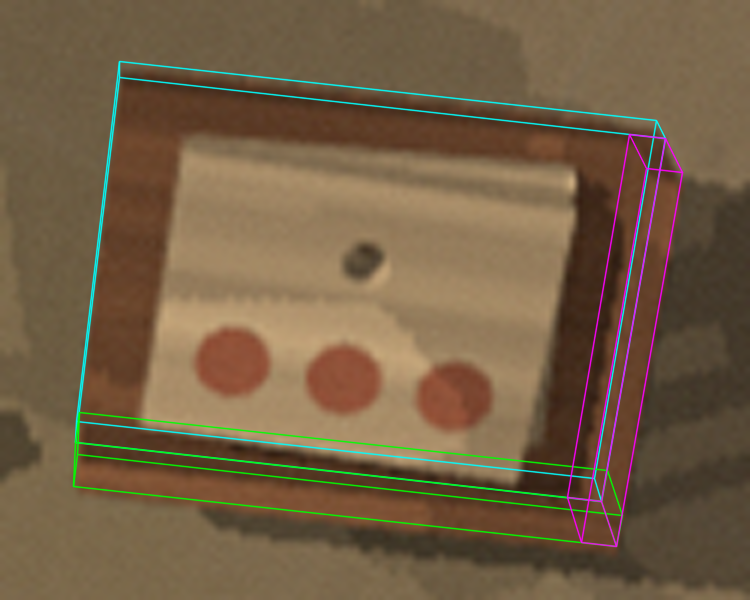

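View pics/s2.png

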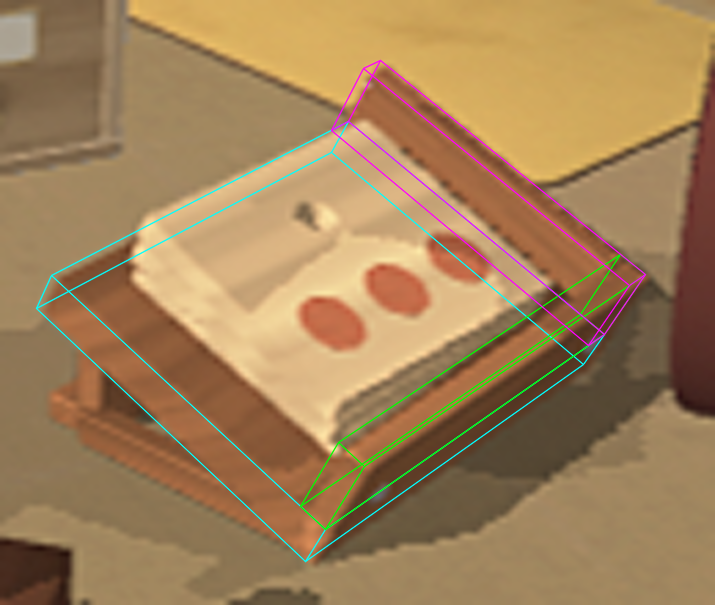

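```bash
python3 - <<'E'
from h import *
p,K,W=cam('scene'); save(p,'s3',(330,155,455,255),6.4)
p,K,W=cam('top'); save(p,'t3',(320,220,435,312),6.9)
E
```

```text
(no output)
```

View pics/s3.png

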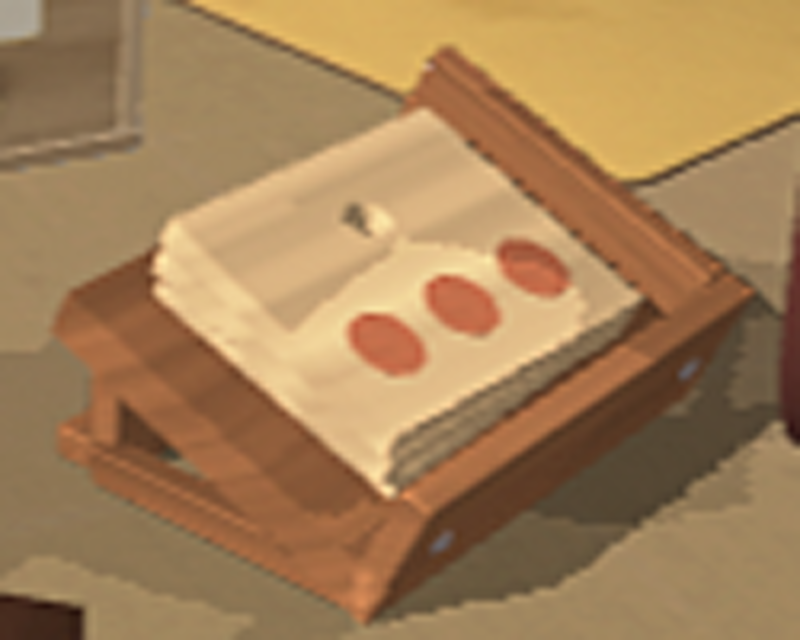

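View pics/t3.png

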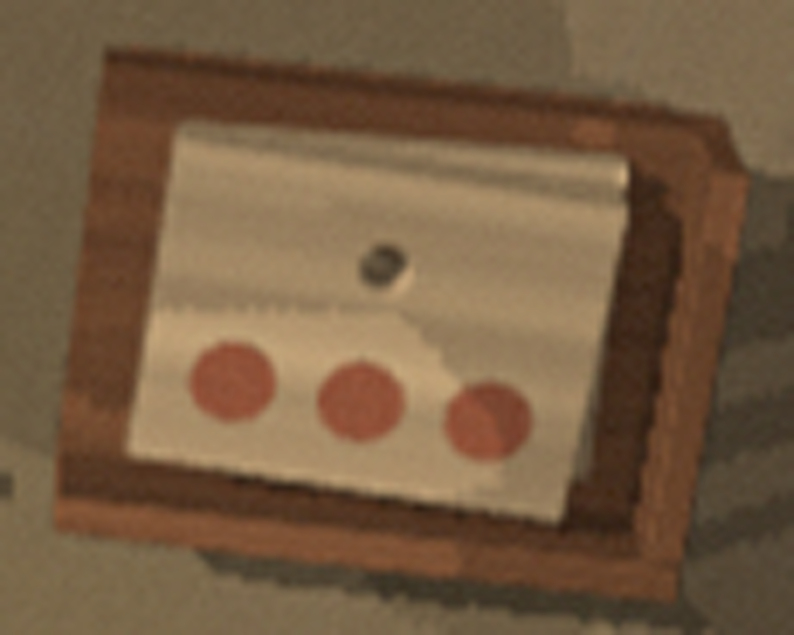

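```bash
python3 - <<'E'
from h import *
from scipy.optimize import least_squares
pt,Kt,Wt=cam('top'); ps,Ks,Ws=cam('scene')
m=np.array
T3=[((108,55),(55,110,0)),((57,530),(-82,110,34)),((62,497),(-70,110,34)),((678,600),(-82,-77,34)),((637,553),(-70,-65,34)),((745,178),(55,-77,34)),((708,172),(55,-65,34))]
S3=[((75,290),(55,110,0)),((58,328),(55,110,-18)),((447,48),(55,-77,34)),((432,62),(55,-65,34)),((755,293),(-82,-77,34)),((438,510),(-82,110,34)),((403,490),(-70,110,34)),((368,618),(-82,110,-18))]
ut=m([a for a,_ in T3])/6.9+[320,220]; Xt=m([b for _,b in T3])/1e3
us=m([a for a,_ in S3])/6.4+[330,155]; Xs=m([b for _,b in S3])/1e3
F=lambda v:((proj(Kt,Wt,tf(standT(v),Xt))-ut).ravel(),(proj(Ks,Ws,tf(standT(v),Xs))-us).ravel())
f=lambda v: np.r_[F(v)]
for g,x0 in ((lambda v:F(v)[0],3),(lambda v:F(v)[1],3),(lambda v:np.concatenate(F(v)),3),(lambda v:np.concatenate(F(v)),4)):
    s=least_squares(g,[0.46,-0.28,-5,0][:x0],loss='soft_l1'); print(s.x.round(4),g(s.x).reshape(-1,2).round(1).tolist())
E
```

```text
[ 0.4593 -0.2846 -5.9132] [[-0.4, 0.9], [-0.7, 0.1], [-0.8, -0.4], [-0.2, 0.2], [0.8, 1.1], [1.2, -0.9], [0.5, -0.7]]
[ 0.458  -0.2843 -5.6041] [[-0.9, 0.1], [-0.9, 0.3], [0.6, -1.4], [-0.1, -2.0], [0.8, -0.7], [-0.1, 0.6], [0.5, -0.6], [-0.0, 1.0]]
[ 0.4586 -0.2846 -5.6901] [[-0.5, 1.4], [-0.6, 0.6], [-0.7, 0.1], [-0.0, 0.4], [1.0, 1.3], [1.1, -0.7], [0.4, -0.5], [-1.1, -0.1], [-1.1, 0.1], [0.5, -1.5], [-0.2, -2.1], [0.6, -0.8], [-0.5, 0.4], [0.2, -0.8], [-0.3, 0.8]]
[ 4.5890e-01 -2.8540e-01 -5.7516e+00 -1.7000e-03] [[-0.2, 1.3], [-0.3, 0.4], [-0.4, -0.1], [0.1, 0.2], [1.1, 1.1], [1.3, -0.8], [0.6, -0.6], [-1.0, 0.5], [-1.0, 0.6], [0.6, -0.9], [-0.2, -1.6], [0.6, -0.2], [-0.6, 1.0], [0.1, -0.3], [-0.4, 1.3]]
```

```bash
cat >> h.py <<'E'
def tool():
    s=r.sense(); return np.array(s['tcp_pos']),R.from_euler('xyz',s['tool_rot'],degrees=True).as_matrix(),s
def st():
    p,M,s=tool(); print('t',round(s['time_s'],2),'tcp',p.round(4),'y ax',np.degrees(np.arctan2(M[1,1],M[0,1])).round(2),'z ax',np.degrees(np.arctan2(M[1,2],M[0,2])).round(2),'F',np.round(s['wrist_force'],1),'w',round(s['width'],4))
def go(x,y,z):
    p,M,s=tool(); print('offset', (M.T@(np.array([x,y,z])-p)).round(4))
E
python3 - <<'E'
from h import *
st(); p,M,s=tool(); print(M.round(3)); pw=cams.grab_frame('wrist'); print(np.round(pw['mount'],3)); go(.43,-.3,.25)
E
```

```text
t 1.95 tcp [ 0.187  -0.5964  0.2225] y ax -72.59 z ax -162.59 F [-0.3  0.4 -0.2] w 0.0868
[[ 0.     0.299 -0.954]
 [-0.    -0.954 -0.299]
 [-1.     0.    -0.   ]]
[[-0.001 -0.296  0.955 -0.163]
 [ 1.    -0.     0.001  0.   ]
 [-0.     0.955  0.296 -0.083]
 [ 0.     0.     0.     1.   ]]
offset [-0.0275 -0.2101 -0.3206]
```

View pics/wrist0.png

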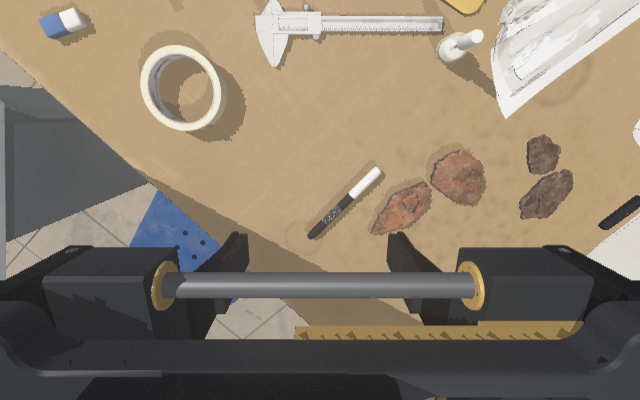

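```bash
python3 -m pendant '[{"offset":[0,0,0],"yaw":7.7,"jaw":0},{"offset":[0,0,0],"yaw":7.7,"jaw":0},{"offset":[0,0,0],"yaw":7.7,"jaw":0},{"offset":[-0.004,-0.048,-0.0315],"yaw":0,"jaw":0},{"offset":[-0.004,-0.048,-0.0315],"yaw":0,"jaw":0},{"offset":[-0.004,-0.048,-0.0315],"yaw":0,"jaw":0},{"offset":[-0.004,-0.048,-0.0315],"yaw":0,"jaw":0},{"offset":[-0.004,-0.048,-0.0315],"yaw":0,"jaw":0},{"offset":[-0.004,-0.048,-0.0315],"yaw":0,"jaw":0},{"offset":[-0.004,-0.048,-0.0315],"yaw":0,"jaw":0}]' 30
python3 - <<'E'
from h import *
st(); p,K,W=cam('wrist'); save(p,'w1'); st()
E
```

```text
time_s: 3.25
tcp_pos: [0.4492, -0.2822, 0.2514]
tool_rot: [141.5, 89.8, -45.5]
wrist_force: [1.1, -1.1, 0.8]
width: 0.0017
t 3.25 tcp [ 0.4492 -0.2822  0.2514] y ax -96.98 z ax 173.02 F [ 1.1 -1.1  0.8] w 0.0017
t 3.3 tcp [ 0.4533 -0.2767  0.2521] y ax -96.72 z ax 173.28 F [1.5 5.  0.8] w 0.0008
```

View pics/w1.png

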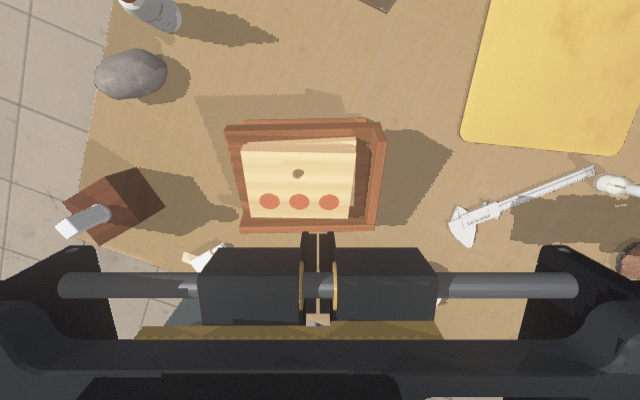

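```bash
python3 -m pendant '[{"offset":[0.04,0,0.02],"yaw":-1,"jaw":0},{"offset":[0.04,0,0],"yaw":0,"jaw":0},{"offset":[0,0,0],"yaw":0,"jaw":0}]'
python3 - <<'E'
from h import *
st(); p,K,W=cam('wrist'); save(p,'w2',(170,30,470,255),2.6); v=[0.459,-.2848,-5.75];overlay(p,K,W,v,'w2o',(170,30,470,255),2.6); st()
E
```

```text
time_s: 3.68
tcp_pos: [0.4359, -0.2723, 0.1721]
tool_rot: [179.7, 89.5, -5.6]
wrist_force: [0.1, 0.0, 0.8]
width: 0.0007
t 3.67 tcp [ 0.4359 -0.2723  0.1721] y ax -95.31 z ax 174.69 F [0.1 0.  0.8] w 0.0007
t 3.73 tcp [ 0.437  -0.2734  0.1743] y ax -95.32 z ax 174.68 F [0.3 0.7 1. ] w 0.0007
```

View pics/w2.png

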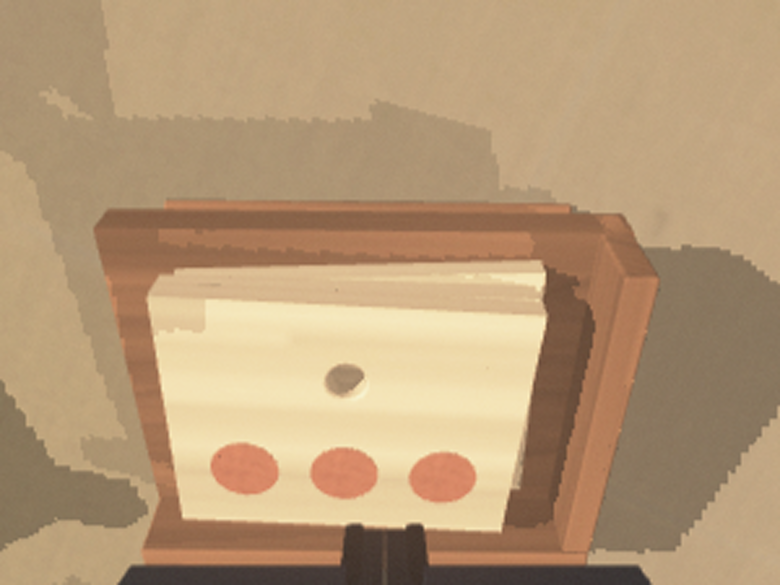

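View pics/w2o.png

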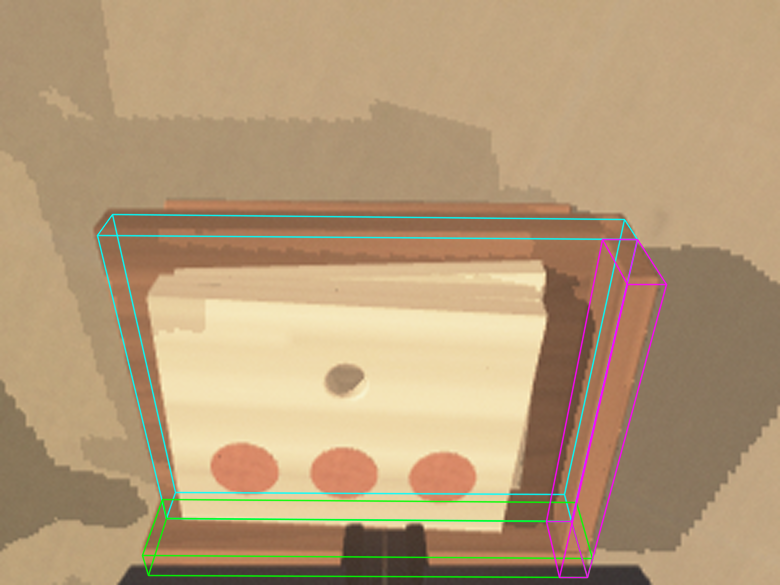

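```bash
python3 - <<'E'
from h import *
v=[0.459,-.2848,-5.75]; T=standT(v)
p,K,W=cam('wrist'); st()
save(p,'w3',(200,110,400,240),4)
def onplane(u,zs):
    o,d=ray(K,W,u); n=T[:3,2]; P=T[:3,3]+n*zs/1e3
    X=o+d*((P-o)@n)/(d@n); return (T[:3,:3].T@(X-T[:3,3])*1e3).round(1)
for q,z in [((150,298),30),((547,315),30),((502,531),30),((184,520),30),((345,380),30),((543,262),20),((543,262),10),((175,270),20),((175,270),10),((101,229),0),((143,558),34),((104,213),0),((655,285),34)]:
    print(q,z,onplane((q[0]/2.6+170,q[1]/2.6+30),z))
E
```

```text
t 3.77 tcp [ 0.4379 -0.2743  0.1759] y ax -95.34 z ax 174.66 F [-0.2  0.9  0.6] w 0.0007
(150, 298) 30 [48.  85.2 30. ]
(547, 315) 30 [ 42.9 -44.2  30. ]
(502, 531) 30 [-57.6 -40.2  30. ]
(184, 520) 30 [-52.3  90.1  30. ]
(345, 380) 30 [16.7 22.9 30. ]
(543, 262) 20 [ 56.9 -42.6  20. ]
(543, 262) 10 [ 52.3 -44.9  10. ]
(175, 270) 20 [53.1 78.5 20. ]
(175, 270) 10 [48.3 81.5 10. ]
(101, 229) 0 [ 58.6 107.5   0. ]
(143, 558) 34 [-70.7 109.4  34. ]
(104, 213) 0 [ 64.4 105.2   0. ]
(655, 285) 34 [ 56.  -75.5  34. ]
```

View pics/w3.png

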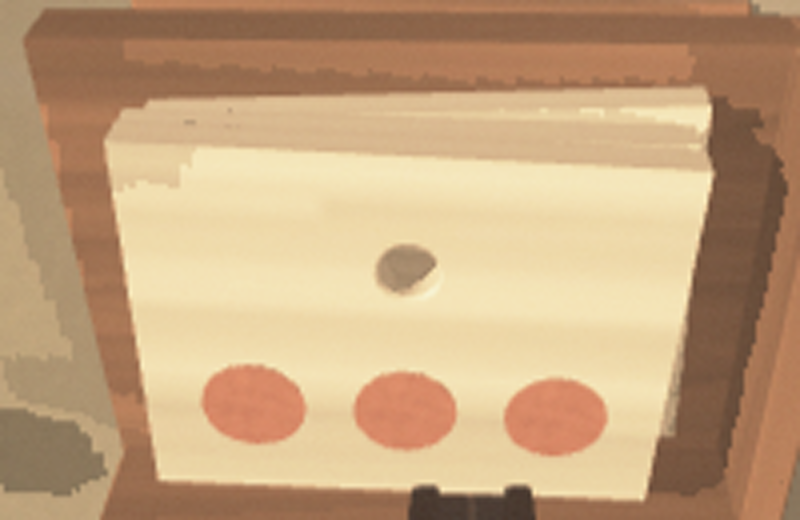

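```bash
python3 -m pendant '[{"offset":[0,0,-0.042],"yaw":0.4,"jaw":0},{"offset":[0,-0.003,-0.042],"yaw":0,"jaw":0},{"offset":[0.05,0,0],"yaw":0,"jaw":0},{"offset":[0.035,0,0],"yaw":0,"jaw":0},{"offset":[0,0,0],"yaw":0,"jaw":0}]'
python3 - <<'E'
from h import *
st(); go(.518,-.2707,.073)
p,K,W=cam('wrist'); save(p,'w4')
E
```

```text
time_s: 4.4
tcp_pos: [0.5332, -0.2881, 0.1044]
tool_rot: [155.4, 88.0, -30.5]
wrist_force: [-0.4, -0.1, 0.1]
width: 0.0003
t 4.4 tcp [ 0.5332 -0.2881  0.1044] y ax -95.94 z ax 174.09 F [-0.4 -0.1  0.1] w 0.0003
offset [ 0.0307 -0.0161  0.0179]
```

View pics/w4.png

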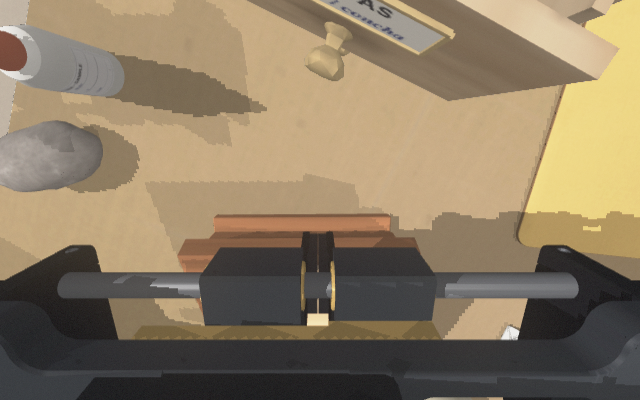

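```bash
python3 -m pendant '[{"offset":[0.01,-0.016,0],"yaw":0,"jaw":0},{"offset":[0.02,0,0.01],"yaw":0,"jaw":0},{"offset":[0,0,0],"yaw":0,"jaw":0},{"offset":[0,0,0],"yaw":0,"jaw":0}]'
python3 - <<'E'
from h import *
st(); go(.518,-.2707,.073)
p,K,W=cam('scene'); save(p,'s4',(300,120,480,260),4.2);st()
E
```

```text
time_s: 4.95
tcp_pos: [0.5318, -0.2732, 0.0836]
tool_rot: [155.1, 87.1, -30.8]
wrist_force: [-0.2, 0.8, 0.4]
width: 0.0005
t 4.95 tcp [ 0.5318 -0.2732  0.0836] y ax -95.99 z ax 174.06 F [-0.2  0.8  0.4] w 0.0005
offset [ 0.0099 -0.0013  0.0144]
t 5.0 tcp [ 0.5317 -0.2731  0.0835] y ax -95.99 z ax 174.07 F [-0.2 -0.3  0.4] w 0.0005
```

View pics/s4.png

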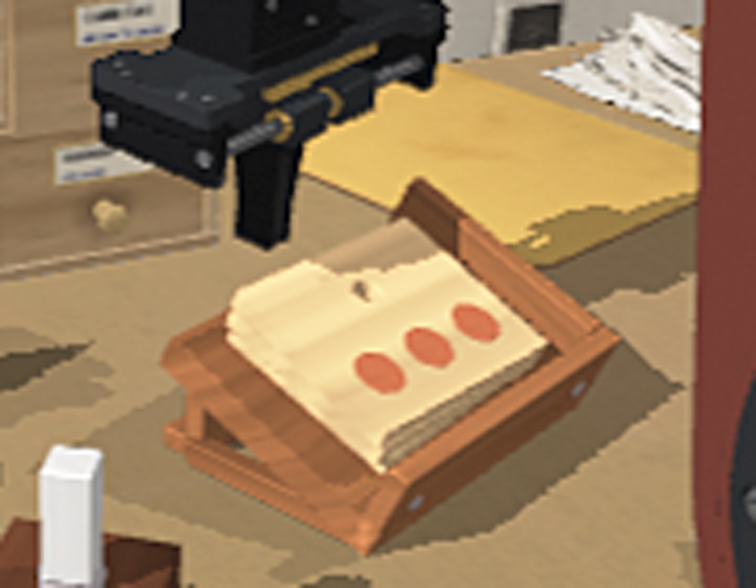

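```bash
sed -i "s/'F',np.round/'xax',M[:,0].round(3),'F',np.round/" h.py; python3 -m pendant '[{"offset":[0.007,-0.001,0.002],"yaw":0,"jaw":0},{"offset":[0.003,0,0.005],"yaw":0,"jaw":0},{"offset":[0,0,0.006],"yaw":0,"jaw":0},{"offset":[0,0,0],"yaw":0,"jaw":0}]'
python3 - <<'E'
from h import *
st(); go(.518,-.2707,.072)
E
```

```text
time_s: 5.5
tcp_pos: [0.5192, -0.2713, 0.0734]
tool_rot: [155.0, 87.0, -30.9]
wrist_force: [-0.4, -0.1, 0.1]
width: 0.0011
t 5.5 tcp [ 0.5192 -0.2713  0.0734] y ax -96.0 z ax 174.06 xax [ 0.045 -0.027 -0.999] F [-0.4 -0.1  0.1] w 0.0011
offset [ 0.0013 -0.0005  0.0013]
```

```bash
python3 -m pendant '[{"offset":[0.0014,0,0.004],"yaw":0,"jaw":0},{"offset":[0.0014,0,0.004],"yaw":0,"jaw":0},{"offset":[0.0014,0,0.004],"yaw":0,"jaw":0},{"offset":[0.0014,0,0.004],"yaw":0,"jaw":0}]'
python3 - <<'E'
from h import *
st()
p,K,W=cam('scene'); save(p,'s5',(300,120,480,260),4.2);st()
E
```

```text
time_s: 6.0
tcp_pos: [0.5045, -0.2706, 0.0681]
tool_rot: [155.7, 86.7, -30.3]
wrist_force: [4.0, 0.7, 4.4]
width: 0.0002
t 6.0 tcp [ 0.5045 -0.2706  0.0681] y ax -96.03 z ax 174.04 xax [ 0.049 -0.029 -0.998] F [4.  0.7 4.4] w 0.0002
t 6.05 tcp [ 0.5043 -0.2706  0.0681] y ax -96.02 z ax 174.05 xax [ 0.049 -0.029 -0.998] F [ 2.4 -0.3  3.3] w 0.0007
```

View pics/s5.png

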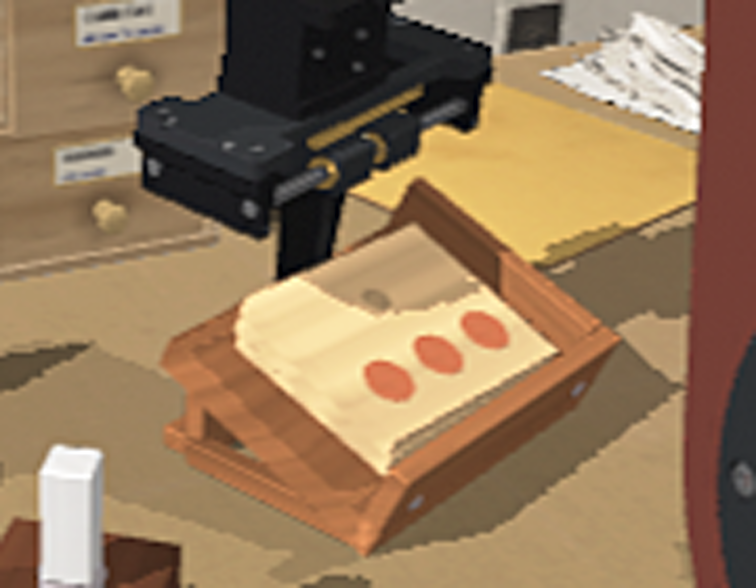

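```bash
python3 -m pendant '[{"offset":[-0.0022,0,0],"yaw":0,"jaw":0},{"offset":[0.0004,0,0.0035],"yaw":0,"jaw":0},{"offset":[0.001,0,0.003],"yaw":0,"jaw":0},{"offset":[0.0012,0,0.003],"yaw":0,"jaw":0}]'
python3 - <<'E'
from h import *
st()
p,K,W=cam('scene'); save(p,'s6',(300,120,480,260),4.2);st()
E
```

```text
time_s: 6.55
tcp_pos: [0.4969, -0.2704, 0.0687]
tool_rot: [156.3, 86.4, -29.7]
wrist_force: [10.1, 2.0, 4.3]
width: 0.0003
t 6.55 tcp [ 0.4969 -0.2704  0.0687] y ax -96.05 z ax 174.03 xax [ 0.055 -0.031 -0.998] F [10.1  2.   4.3] w 0.0003
t 6.6 tcp [ 0.497  -0.2704  0.0688] y ax -96.05 z ax 174.03 xax [ 0.055 -0.031 -0.998] F [7.4 1.3 2.1] w 0.0
```

View pics/s6.png

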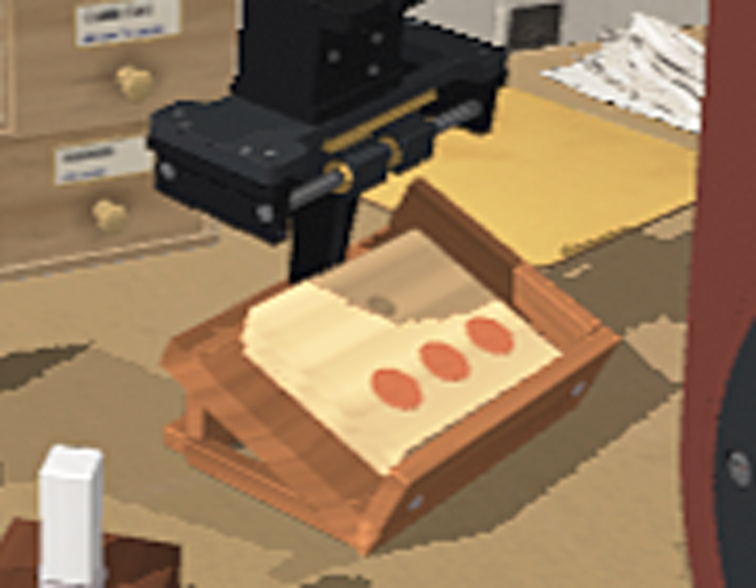

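```bash
python3 -m pendant '[{"offset":[0.0007,0,0.002],"yaw":0,"jaw":0},{"offset":[0.0007,0,0.002],"yaw":0,"jaw":0},{"offset":[0.0007,0,0.002],"yaw":0,"jaw":0}]'
python3 - <<'E'
from h import *
st()
E
```

```text
time_s: 6.98
tcp_pos: [0.4964, -0.2702, 0.0695]
tool_rot: [159.6, 85.7, -26.4]
wrist_force: [7.7, 2.1, 2.0]
width: 0.0002
t 6.97 tcp [ 0.4964 -0.2702  0.0695] y ax -96.12 z ax 173.99 xax [ 0.067 -0.034 -0.997] F [7.7 2.1 2. ] w 0.0002
```

```bash
python3 -m pendant '[{"offset":[0,0,-0.008],"yaw":0,"jaw":0},{"offset":[-0.03,0,0],"yaw":0,"jaw":0},{"offset":[-0.03,0,0],"yaw":0,"jaw":0},{"offset":[-0.005,-0.03,0.015],"yaw":0,"jaw":0},{"offset":[0,-0.03,0.02],"yaw":0,"jaw":0},{"offset":[0,-0.03,0.02],"yaw":0,"jaw":0},{"offset":[0,0,0],"yaw":0,"jaw":0},{"offset":[0,0,0],"yaw":0,"jaw":0}]'
python3 - <<'E'
from h import *
st(); go(.4459,-.1749,.046)
p,K,W=cam('wrist'); save(p,'w5')
E
```

```text
time_s: 7.98
tcp_pos: [0.4502, -0.1709, 0.1272]
tool_rot: [157.3, 86.4, -28.8]
wrist_force: [-0.2, -1.0, 0.8]
width: 0.0005
t 7.97 tcp [ 0.4502 -0.1709  0.1272] y ax -96.14 z ax 173.94 xax [ 0.054 -0.03  -0.998] F [-0.2 -1.   0.8] w 0.0005
offset [0.081  0.0025 0.0085]
```

View pics/w5.png

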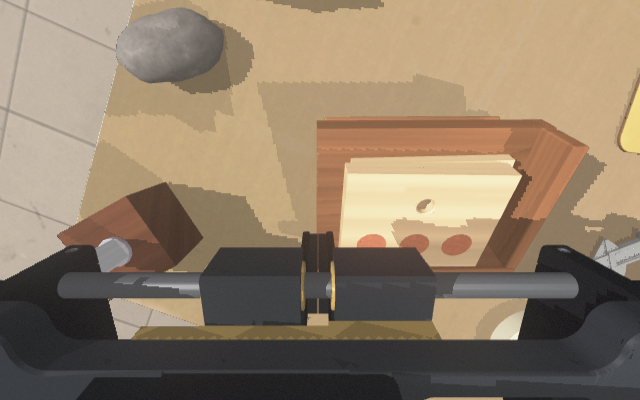

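```bash
python3 -m pendant '[{"offset":[0.03,0.0012,0.005],"yaw":0,"jaw":0},{"offset":[0.03,0.0012,0.005],"yaw":0,"jaw":0},{"offset":[0.016,0,0],"yaw":0,"jaw":0},{"offset":[0,0,0],"yaw":0,"jaw":0}]'
python3 - <<'E'
from h import *
st(); go(.4459,-.1749,.046)
p,K,W=cam('scene'); save(p,'s7',(300,120,480,260),4.2);st()
E
```

```text
time_s: 8.52
tcp_pos: [0.4459, -0.1786, 0.0494]
tool_rot: [156.5, 86.4, -29.8]
wrist_force: [0.6, -0.5, 0.2]
width: 0.0002
t 8.53 tcp [ 0.4459 -0.1786  0.0494] y ax -96.33 z ax 173.75 xax [ 0.055 -0.031 -0.998] F [ 0.6 -0.5  0.2] w 0.0002
offset [ 0.0033 -0.0038  0.0006]
t 8.57 tcp [ 0.4464 -0.1789  0.0502] y ax -96.33 z ax 173.76 xax [ 0.056 -0.032 -0.998] F [-0.6 -0.3  0.1] w 0.0003
```

View pics/s7.png

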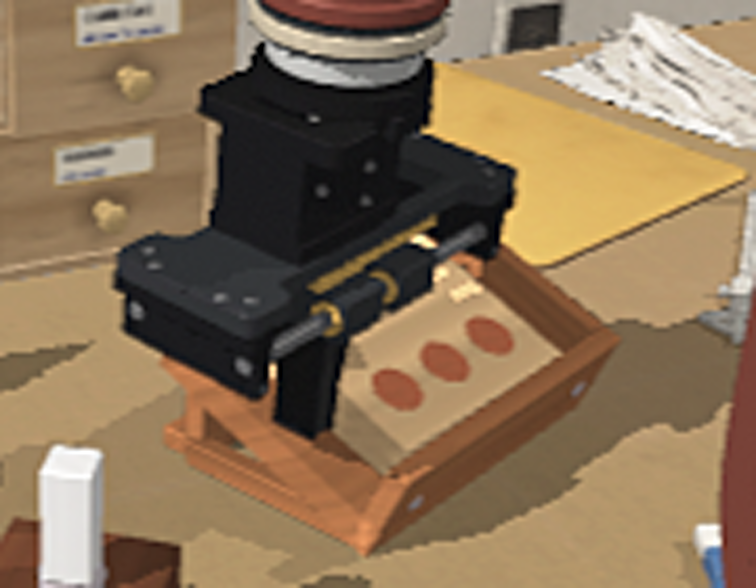

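```bash
python3 -m pendant '[{"offset":[0.0045,0,0],"yaw":0.5,"jaw":0},{"offset":[0,0.004,0],"yaw":0,"jaw":0},{"offset":[0,0.004,0],"yaw":0,"jaw":0},{"offset":[0,0.004,0],"yaw":0,"jaw":0},{"offset":[0,0.004,0],"yaw":0,"jaw":0}]'
python3 - <<'E'
from h import *
st()
E
```

```text
time_s: 9.2
tcp_pos: [0.4463, -0.1962, 0.0479]
tool_rot: [158.0, 86.2, -28.8]
wrist_force: [2.1, 3.5, -1.3]
width: 0.0006
t 9.2 tcp [ 0.4463 -0.1962  0.0479] y ax -96.88 z ax 173.21 xax [ 0.059 -0.032 -0.998] F [ 2.1  3.5 -1.3] w 0.0006
```

```bash
python3 -m pendant '[{"offset":[0.0005,0.003,0],"yaw":-0.5,"jaw":0},{"offset":[0,0.003,0],"yaw":-0.5,"jaw":0},{"offset":[0,0.003,0],"yaw":0,"jaw":0}]'
python3 - <<'E'
from h import *
st()
p,K,W=cam('top'); save(p,'t4',(320,220,435,312),6.9);st()
E
```

```text
time_s: 9.57
tcp_pos: [0.4452, -0.2045, 0.0479]
tool_rot: [158.9, 86.2, -26.9]
wrist_force: [0.9, 2.5, -0.2]
width: 0.0006
t 9.57 tcp [ 0.4452 -0.2045  0.0479] y ax -95.83 z ax 174.25 xax [ 0.059 -0.03  -0.998] F [ 0.9  2.5 -0.2] w 0.0006
t 9.62 tcp [ 0.4452 -0.2049  0.0479] y ax -95.84 z ax 174.25 xax [ 0.059 -0.03  -0.998] F [ 0.8  1.9 -1.4] w 0.0003
```

View pics/t4.png

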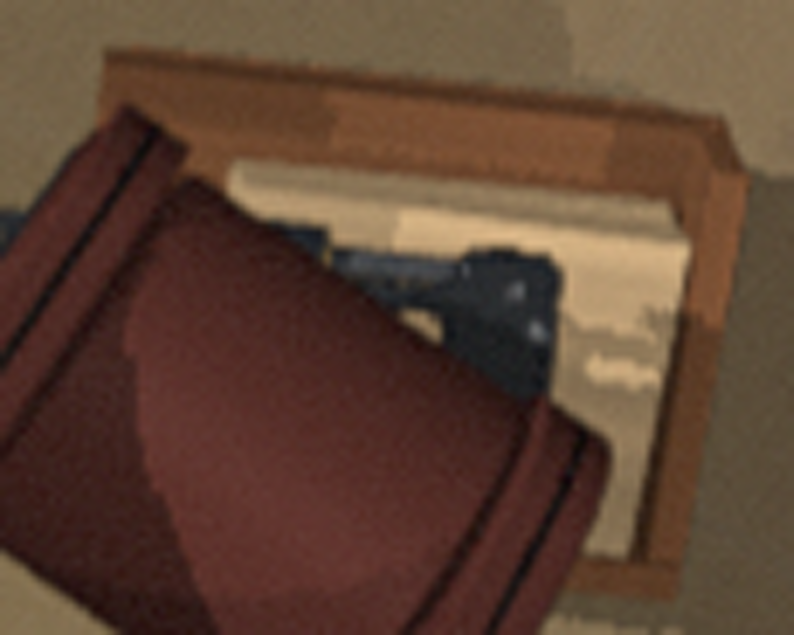

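```bash
python3 -m pendant '[{"offset":[0,0.003,0],"yaw":0,"jaw":0},{"offset":[0,0.003,0],"yaw":0,"jaw":0},{"offset":[0,0.003,0],"yaw":0,"jaw":0}]'
python3 -m pendant '[{"offset":[0,0.003,0],"yaw":0,"jaw":0},{"offset":[0,0.003,0],"yaw":0,"jaw":0}]'
python3 - <<'E'
from h import *
st()
E
```

```text
time_s: 10.0
tcp_pos: [0.4442, -0.2067, 0.0475]
tool_rot: [170.9, 86.6, -15.0]
wrist_force: [2.0, 17.5, 6.2]
width: 0.0005
time_s: 10.25
tcp_pos: [0.4437, -0.2065, 0.0474]
tool_rot: [-178.1, 86.8, -4.0]
wrist_force: [1.0, 15.9, 6.8]
width: 0.0006
t 10.25 tcp [ 0.4437 -0.2065  0.0474] y ax -95.91 z ax 174.09 xax [ 0.056 -0.004 -0.998] F [ 1.  15.9  6.8] w 0.0006
```

```bash
python3 -m pendant '[{"offset":[0,-0.006,0],"yaw":0,"jaw":0},{"offset":[-0.04,0,0],"yaw":0,"jaw":0},{"offset":[-0.04,0.02,-0.01],"yaw":0,"jaw":0},{"offset":[-0.03,0.03,-0.015],"yaw":0,"jaw":0},{"offset":[0,0.02,0],"yaw":0,"jaw":0},{"offset":[0,0,0],"yaw":0,"jaw":0},{"offset":[0,0,0],"yaw":0,"jaw":0}]'
python3 - <<'E'
from h import *
st()
p,K,W=cam('wrist'); save(p,'w6',(200,90,460,285),3); overlay(p,K,W,[0.459,-.2848,-5.75],'w6o',(200,90,460,285),3,[(0,0,0)]*3); st()
E
```

```text
time_s: 11.12
tcp_pos: [0.4542, -0.2758, 0.16]
tool_rot: [176.5, 86.9, -9.4]
wrist_force: [-0.6, -0.1, -0.6]
width: 0.0004
t 11.12 tcp [ 0.4542 -0.2758  0.16  ] y ax -95.9 z ax 174.11 xax [ 0.053 -0.009 -0.999] F [-0.6 -0.1 -0.6] w 0.0004
t 11.18 tcp [ 0.454  -0.2755  0.1597] y ax -95.88 z ax 174.13 xax [ 0.052 -0.008 -0.999] F [ 0.5 -0.3  0.7] w 0.0006
```

View pics/w6.png

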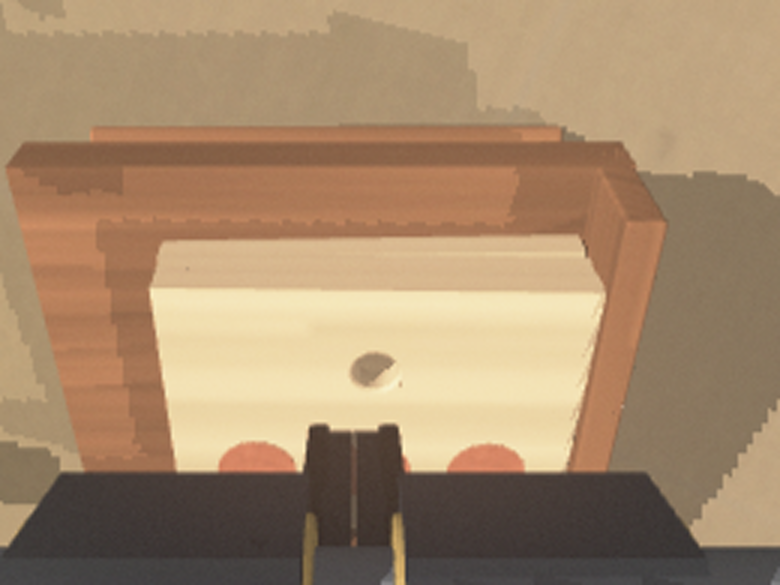

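View pics/w6o.png

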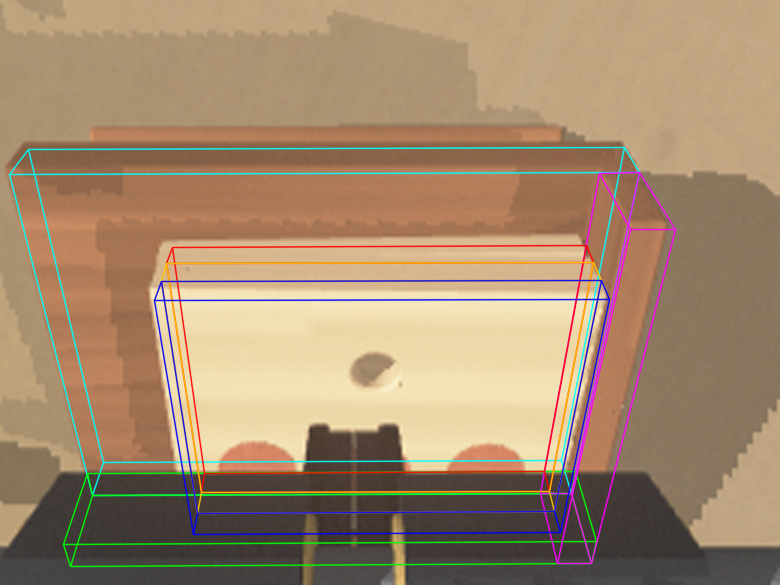

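```bash
python3 -m pendant '[{"offset":[0,0.02,-0.03],"yaw":0,"jaw":0},{"offset":[0.03,0.02,-0.03],"yaw":0,"jaw":0},{"offset":[0.03,0,-0.003],"yaw":0,"jaw":0},{"offset":[0,0,0],"yaw":0,"jaw":0},{"offset":[0,0,0],"yaw":0,"jaw":0}]'
python3 - <<'E'
from h import *
st(); go(.5157,-.3207,.0725); go(.5008,-.3192,.0725)
E
```

```text
time_s: 11.8
tcp_pos: [0.5148, -0.3175, 0.0975]
tool_rot: [-177.8, 87.3, -3.5]
wrist_force: [-0.7, 0.0, -0.2]
width: 0.0001
t 11.8 tcp [ 0.5148 -0.3175  0.0975] y ax -95.68 z ax 174.32 xax [ 0.046 -0.003 -0.999] F [-0.7  0.  -0.2] w 0.0001
offset [ 0.0251  0.0032 -0.    ]
offset [0.0244 0.0031 0.0149]
```

```bash
python3 -m pendant '[{"offset":[0.012,0.001,0],"yaw":0,"jaw":0},{"offset":[0.013,0.001,0],"yaw":0,"jaw":0},{"offset":[0,0,0.005],"yaw":0,"jaw":0},{"offset":[0,0,0.005],"yaw":0,"jaw":0},{"offset":[0,0,0.003],"yaw":0,"jaw":0}]'
python3 - <<'E'
from h import *
st()
E
```

```text
time_s: 12.42
tcp_pos: [0.5026, -0.3186, 0.0731]
tool_rot: [179.5, 87.2, -6.1]
wrist_force: [-0.5, 0.1, 0.7]
width: 0.0005
t 12.43 tcp [ 0.5026 -0.3186  0.0731] y ax -95.66 z ax 174.34 xax [ 0.049 -0.005 -0.999] F [-0.5  0.1  0.7] w 0.0005
```

```bash
python3 -m pendant '[{"offset":[0.0015,0,0.003],"yaw":0,"jaw":0},{"offset":[0.0015,0,0.003],"yaw":0,"jaw":0},{"offset":[0.0013,0,0.003],"yaw":0,"jaw":0},{"offset":[0.0012,0,0.003],"yaw":0,"jaw":0}]'
python3 - <<'E'
from h import *
st()
E
```

```text
time_s: 12.92
tcp_pos: [0.4916, -0.3185, 0.0683]
tool_rot: [177.3, 86.9, -8.4]
wrist_force: [5.7, -0.4, 1.5]
width: 0.0003
t 12.93 tcp [ 0.4916 -0.3185  0.0683] y ax -95.68 z ax 174.33 xax [ 0.053 -0.008 -0.999] F [ 5.7 -0.4  1.5] w 0.0003
```

```bash
python3 -m pendant '[{"offset":[0.0009,0,0.0025],"yaw":0,"jaw":0},{"offset":[0.0009,0,0.0025],"yaw":0,"jaw":0}]'
python3 -m pendant '[{"offset":[0.0005,0,0.0025],"yaw":0,"jaw":0},{"offset":[0.0005,0,0.0025],"yaw":0,"jaw":0}]'
python3 - <<'E'
from h import *
st()
E
```

```text
time_s: 13.18
tcp_pos: [0.4912, -0.3188, 0.0686]
tool_rot: [176.2, 86.3, -9.5]
wrist_force: [8.5, 2.4, 1.1]
width: 0.0005
time_s: 13.42
tcp_pos: [0.491, -0.3187, 0.0696]
tool_rot: [175.6, 85.7, -10.1]
wrist_force: [6.8, 0.7, 0.4]
width: 0.0008
t 13.43 tcp [ 0.491  -0.3187  0.0696] y ax -95.77 z ax 174.25 xax [ 0.073 -0.013 -0.997] F [6.8 0.7 0.4] w 0.0008
```

```bash
python3 -m pendant '[{"offset":[0,0,-0.008],"yaw":0,"jaw":0},{"offset":[-0.04,0,0],"yaw":0,"jaw":0},{"offset":[-0.04,-0.02,0.025],"yaw":0,"jaw":0},{"offset":[-0.02,-0.02,0.03],"yaw":0,"jaw":0},{"offset":[0,0,0.01],"yaw":0,"jaw":0},{"offset":[0,0,0],"yaw":0,"jaw":0},{"offset":[0,0,0],"yaw":0,"jaw":0}]'
python3 - <<'E'
from h import *
st()
p,K,W=cam('wrist'); save(p,'w7',(200,60,460,255),3); save(p,'w7z',(240,90,420,190),4.4)
E
```

```text
time_s: 14.3
tcp_pos: [0.4291, -0.271, 0.1654]
tool_rot: [176.9, 86.1, -8.9]
wrist_force: [0.2, 0.1, -0.0]
width: 0.0008
t 14.3 tcp [ 0.4291 -0.271   0.1654] y ax -95.78 z ax 174.23 xax [ 0.067 -0.01  -0.998] F [ 0.2  0.1 -0. ] w 0.0008
```

View pics/w7.png

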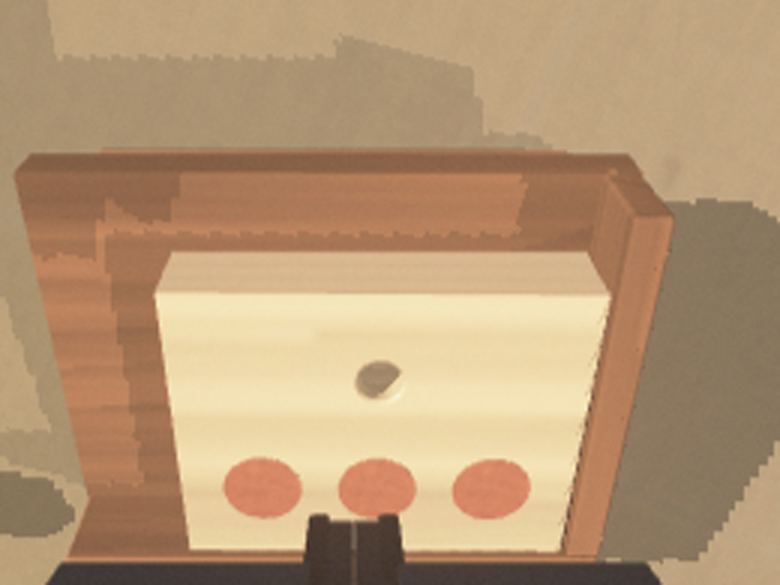

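View pics/w7z.png

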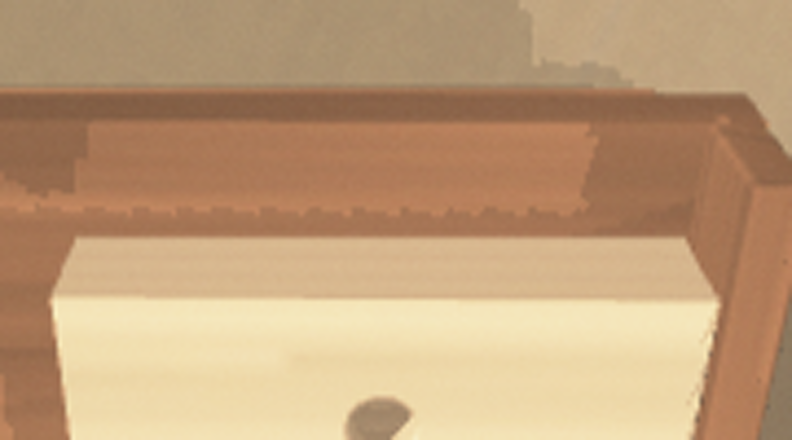

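The stack is now square, with all the upper edges on one line and the right edges along the fence. The hole is at crop (379,380). I'll refine the hole position by the wrist camera, then go to the pin.

```bash
python3 - <<'E'
from h import *
from scipy.optimize import least_squares
v=[0.459,-.2848,-5.75]
m=np.array
p,K,W=cam('wrist'); st()
A=[((16,176),(55,110,0)),((28,154),(55,110,-18)),((672,217),(55,-77,34)),((638,213),(55,-65,34)),((155,295),(30,65,30)),((610,294),(30,-65,30)),((172,252),(30,65,0)),((588,252),(30,-65,0)),((188,549),(-70,65,30)),((379,380),(0,0,30))]
u=m([a for a,_ in A])/3+[200,60]; X=m([b for _,b in A])/1e3
g=lambda v:(proj(K,W,tf(standT(v),X))-u).ravel()
for x0 in ([.459,-.285,-5.7],[.459,-.285,-5.7,0]):
    s=least_squares(g,x0,loss='soft_l1'); print(s.x.round(4),g(s.x).reshape(-1,2).round(1).tolist())
for n,off,sc in(('top',None,1),):
    p,K,W=cam('top'); save(p,'t5',(320,220,435,312),6.9)
    p,K,W=cam('scene'); save(p,'s8',(330,155,455,255),6.4)
E
```

```text
t 14.4 tcp [ 0.4291 -0.2709  0.1652] y ax -95.77 z ax 174.25 xax [ 0.066 -0.01  -0.998] F [-1.2 -1.  -0.3] w 0.0006
[ 0.4612 -0.283  -5.6837] [[-2.1, -1.0], [0.1, -0.3], [1.4, -0.3], [-2.3, 1.1], [-0.2, 0.1], [0.2, 0.1], [0.0, -0.3], [-0.4, -0.5], [1.5, 0.5], [0.6, 1.1]]
[ 4.6110e-01 -2.8300e-01 -5.6729e+00 -1.0000e-03] [[-1.7, -0.9], [0.4, -0.1], [0.9, -0.2], [-2.8, 1.1], [0.1, 0.0], [-0.1, 0.0], [0.2, -0.3], [-0.7, -0.6], [1.6, 0.2], [0.5, 0.9]]
```

View pics/s8.png

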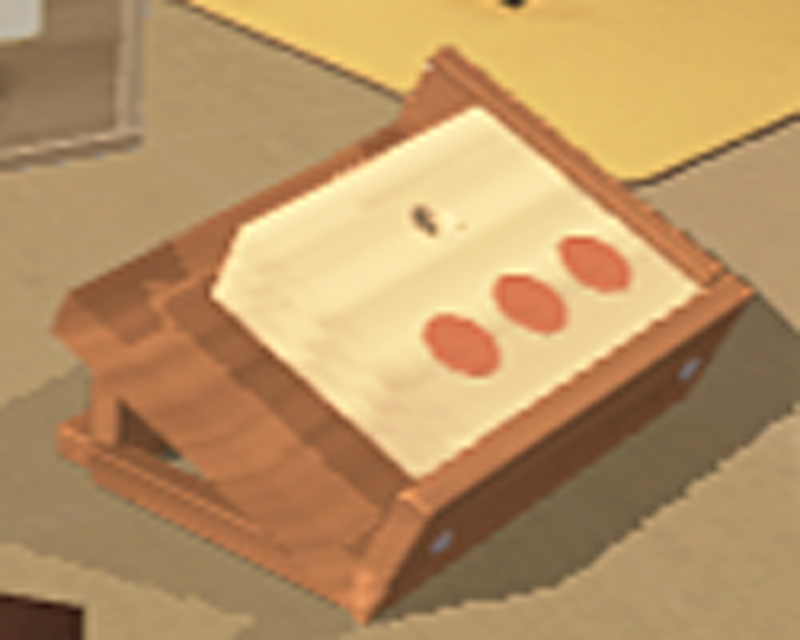

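```bash
python3 -m pendant '[{"offset":[-0.04,-0.02,0],"yaw":0,"jaw":0.05},{"offset":[0,-0.04,0],"yaw":0,"jaw":0.05},{"offset":[0,-0.04,0],"yaw":0,"jaw":0.05},{"offset":[0,-0.04,0],"yaw":0,"jaw":0.05},{"offset":[0,-0.04,0],"yaw":0,"jaw":0.05},{"offset":[0,-0.04,0],"yaw":0,"jaw":0.05},{"offset":[0,-0.02,0],"yaw":0,"jaw":0.05},{"offset":[0,0,0],"yaw":0,"jaw":0.05},{"offset":[0,0,0],"yaw":0,"jaw":0.05}]'
python3 - <<'E'
from h import *
st()
p,K,W=cam('wrist'); save(p,'w8'); print([(round(d['p'],2),np.round(d['bbox'])) for d in models.look_for(p,'pin')])
E
```

```text
time_s: 15.62
tcp_pos: [0.4527, -0.0257, 0.2039]
tool_rot: [178.8, 86.3, -7.0]
wrist_force: [-0.8, -0.4, 1.0]
width: 0.05
t 15.62 tcp [ 0.4527 -0.0257  0.2039] y ax -95.84 z ax 174.16 xax [ 0.063 -0.008 -0.998] F [-0.8 -0.4  1. ] w 0.05
[(0.81, array([294., 218.,  29.,  37.]))]
```

View pics/w8.png

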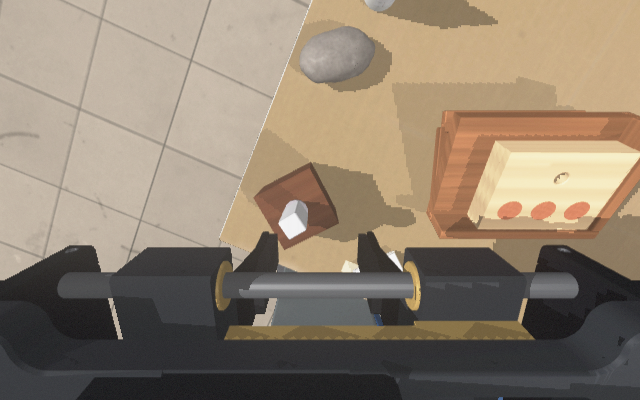

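```bash
python3 - <<'E'
from h import *
p,K,W=cam('wrist'); save(p,'w9',(240,150,350,255),6.5); st()
E
```

```text
t 15.78 tcp [ 0.4527 -0.0262  0.2039] y ax -95.93 z ax 174.08 xax [ 0.064 -0.008 -0.998] F [ 0.3  0.6 -0.4] w 0.0499
```

View pics/w9.png

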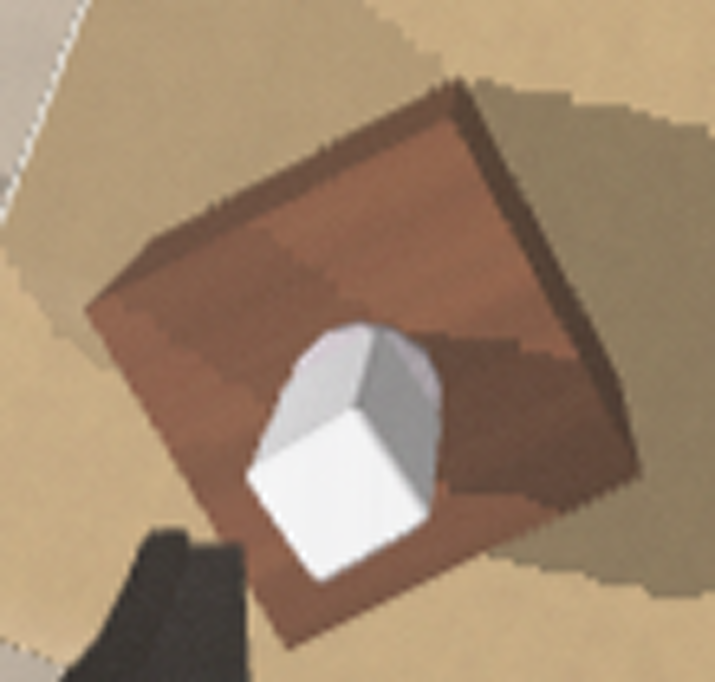

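```bash
python3 - <<'E'
from h import *
p,K,W=cam('wrist')
c=[(352,405),(248,478),(322,580),(430,515)]
P=np.array([atz(K,W,(a/6.5+240,b/6.5+150),.121) for a,b in c]);print(P.round(4),P.mean(0).round(4))
d=np.diff(np.vstack([P,P[:1]]),axis=0);print(np.linalg.norm(d,axis=1).round(4),np.degrees(np.arctan2(d[:,1],d[:,0])).round(1))
c=[(460,118),(85,312),(290,650),(640,478)]
P=np.array([atz(K,W,(a/6.5+240,b/6.5+150),.066) for a,b in c]);print(P.round(4),P.mean(0).round(4))
d=np.diff(np.vstack([P,P[:1]]),axis=0);print(np.linalg.norm(d,axis=1).round(4),np.degrees(np.arctan2(d[:,1],d[:,0])).round(1))
E
```

```text
[[ 0.455  -0.0049  0.121 ]
 [ 0.4459  0.011   0.121 ]
 [ 0.4296  0.0025  0.121 ]
 [ 0.4378 -0.014   0.121 ]] [ 0.4421 -0.0013  0.121 ]
[0.0184 0.0184 0.0184 0.0195] [ 119.8 -152.6  -63.7   27.6]
[[ 0.4867 -0.0225  0.066 ]
 [ 0.4607  0.044   0.066 ]
 [ 0.3963  0.0176  0.066 ]
 [ 0.4216 -0.0466  0.066 ]] [ 0.4413 -0.0018  0.066 ]
[0.0714 0.0696 0.069  0.0694] [ 111.4 -157.7  -68.5   20.3]
```

```bash
python3 -m pendant '[{"offset":[0,0,0],"yaw":-10.7,"jaw":0.05},{"offset":[0,0,0],"yaw":-10.7,"jaw":0.05},{"offset":[0,0,0],"yaw":-10.7,"jaw":0.05},{"offset":[0,0,0],"yaw":0,"jaw":0.05},{"offset":[0,0,0],"yaw":0,"jaw":0.05}]'
python3 - <<'E'
from h import *
st(); go(.4423,-.002,.14);go(.4423,-.002,.08)
E
```

```text
time_s: 16.45
tcp_pos: [0.4526, -0.0293, 0.204]
tool_rot: [146.2, 86.3, -7.7]
wrist_force: [-0.4, 0.6, 0.7]
width: 0.05
t 16.45 tcp [ 0.4526 -0.0293  0.204 ] y ax -63.9 z ax -153.8 xax [ 0.064 -0.009 -0.998] F [-0.4  0.6  0.7] w 0.05
offset [ 0.063  -0.0313  0.0006]
offset [ 0.1228 -0.0335  0.0038]
```

```bash
python3 -m pendant '[{"offset":[0.02,-0.016,0],"yaw":0,"jaw":0.05},{"offset":[0.03,-0.015,0],"yaw":0,"jaw":0.05},{"offset":[0,0,0],"yaw":0,"jaw":0.05},{"offset":[0,0,0],"yaw":0,"jaw":0.05}]'
python3 - <<'E'
from h import *
st(); go(.4423,-.002,.08)
p,K,W=cam('wrist'); save(p,'w10',(240,130,400,260),4.5);
q=proj(K,W,[[.4413,-.0018,.066],[.4413,-.0018,.121]]); print((q-[240,130])*4.5)
p,K,W=cam('scene'); save(p,'s10',(260,150,400,310),4)
E
```

```text
time_s: 16.95
tcp_pos: [0.4435, -0.0027, 0.1539]
tool_rot: [146.2, 86.1, -8.3]
wrist_force: [1.0, 0.9, 0.7]
width: 0.0501
t 16.95 tcp [ 0.4435 -0.0027  0.1539] y ax -64.55 z ax -154.43 xax [ 0.067 -0.01  -0.998] F [1.  0.9 0.7] w 0.0501
offset [ 0.0736 -0.0039  0.0049]
[[321.8925464  368.55032776]
 [327.96909782 463.01477413]]
```

View pics/w10.png

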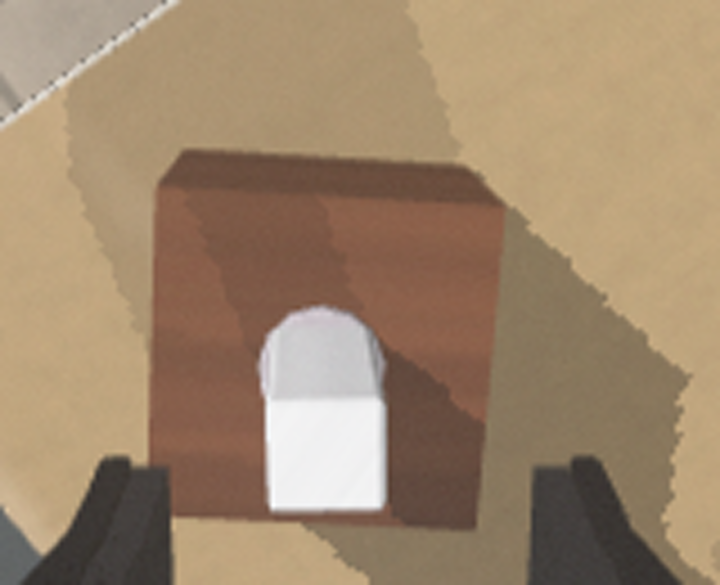

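View pics/s10.png

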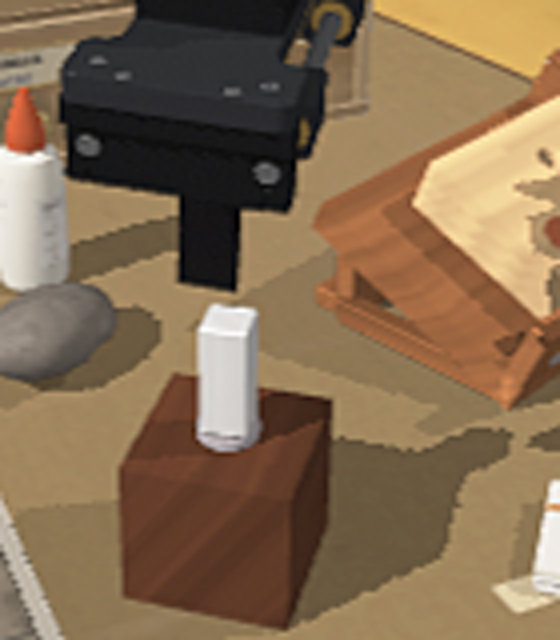

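```bash
python3 -m pendant '[{"offset":[0.01,-0.004,0.0025],"yaw":0,"jaw":0.05},{"offset":[0.02,0,0.0015],"yaw":0,"jaw":0.05},{"offset":[0.02,0,0.0015],"yaw":0,"jaw":0.05},{"offset":[0.015,0,0],"yaw":0,"jaw":0.05},{"offset":[0,0,0],"yaw":0,"jaw":0.05},{"offset":[0,0,0],"yaw":0,"jaw":0.05}]'
python3 - <<'E'
from h import *
st(); go(.4423,-.002,.08)
E
```

```text
time_s: 17.8
tcp_pos: [0.4432, -0.0032, 0.0886]
tool_rot: [146.1, 85.8, -8.6]
wrist_force: [-0.3, -0.3, 0.4]
width: 0.05
t 17.8 tcp [ 0.4432 -0.0032  0.0886] y ax -64.71 z ax -154.57 xax [ 0.072 -0.011 -0.997] F [-0.3 -0.3  0.4] w 0.05
offset [ 0.0085 -0.0019  0.0008]
```

```bash
python3 -m pendant '[{"offset":[0.0085,-0.002,0.001],"yaw":1,"jaw":0.05},{"offset":[0,0,0],"yaw":0,"jaw":0.05},{"offset":[0,0,0],"yaw":0,"jaw":0.015},{"offset":[0,0,0],"yaw":0,"jaw":0.015},{"offset":[0,0,0],"yaw":0,"jaw":0.015},{"offset":[0,0,0],"yaw":0,"jaw":0.015}]' 10
python3 - <<'E'
from h import *
st(); 
p,K,W=cam('scene'); save(p,'s11',(260,150,400,310),4)
E
```

```text
time_s: 18.55
tcp_pos: [0.4433, -0.0018, 0.0812]
tool_rot: [147.5, 85.6, -8.3]
wrist_force: [0.2, 1.2, 0.9]
width: 0.0204
t 18.55 tcp [ 0.4433 -0.0018  0.0812] y ax -65.79 z ax -155.64 xax [ 0.075 -0.011 -0.997] F [0.2 1.2 0.9] w 0.0204
```

View pics/s11.png

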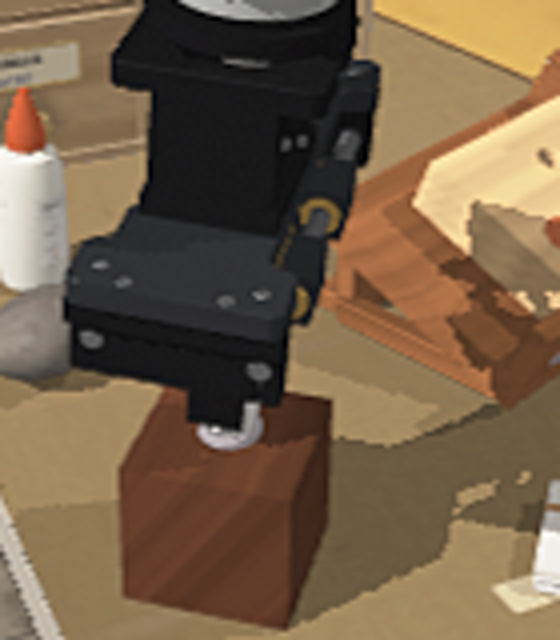

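```bash
python3 -m pendant '[{"offset":[-0.011,0,-0.0005],"yaw":0,"jaw":0.015},{"offset":[-0.011,0,-0.0005],"yaw":0,"jaw":0.015},{"offset":[-0.011,0,-0.0005],"yaw":0,"jaw":0.015},{"offset":[-0.01,0,-0.0005],"yaw":0,"jaw":0.015},{"offset":[0,0,0],"yaw":0,"jaw":0.015},{"offset":[0,0,0],"yaw":0,"jaw":0.015}]' 10
python3 - <<'E'
from h import *
st(); 
p,K,W=cam('scene'); save(p,'s12',(260,150,400,310),4)
E
```

```text
time_s: 19.35
tcp_pos: [0.4415, 0.0001, 0.1276]
tool_rot: [148.1, 85.7, -7.6]
wrist_force: [-1.3, 1.7, -1.4]
width: 0.02
t 19.35 tcp [4.415e-01 1.000e-04 1.276e-01] y ax -65.79 z ax -155.65 xax [ 0.075 -0.01  -0.997] F [-1.3  1.7 -1.4] w 0.02
```

View pics/s12.png

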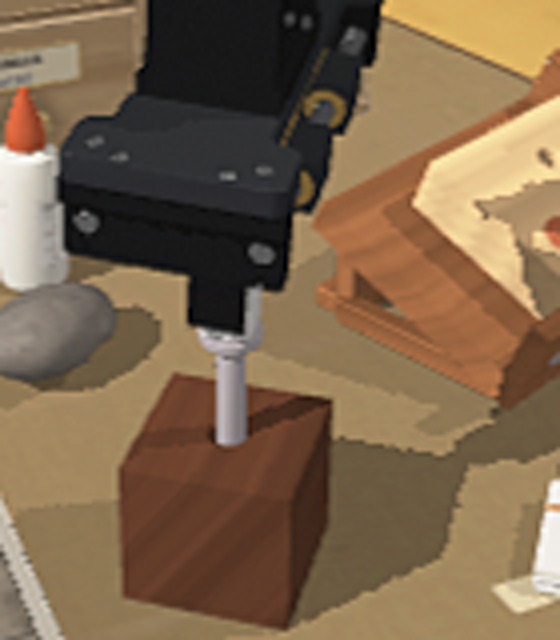

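```bash
python3 -m pendant '[{"offset":[0.001,0,0.005],"yaw":0,"jaw":0.015},{"offset":[0.001,0,0.005],"yaw":0,"jaw":0.015},{"offset":[0.001,0,0.005],"yaw":0,"jaw":0.015},{"offset":[0.001,0,0.005],"yaw":0,"jaw":0.015}]' 10
python3 - <<'E'
from h import *
st(); 
p,K,W=cam('scene'); save(p,'s13',(260,150,400,310),4)
E
```

```text
time_s: 19.9
tcp_pos: [0.424, -0.008, 0.1228]
tool_rot: [149.5, 85.5, -6.2]
wrist_force: [1.3, 2.4, 2.0]
width: 0.02
t 19.9 tcp [ 0.424  -0.008   0.1228] y ax -65.79 z ax -155.64 xax [ 0.078 -0.008 -0.997] F [1.3 2.4 2. ] w 0.02
```

View pics/s13.png

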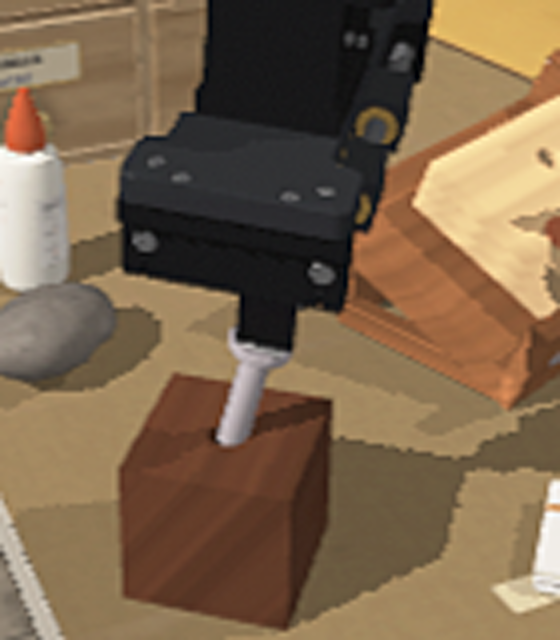

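```bash
python3 -m pendant '[{"offset":[0.0005,0,0.0045],"yaw":0,"jaw":0.015},{"offset":[0,0,0.0045],"yaw":0,"jaw":0.015},{"offset":[0,0,0.004],"yaw":0,"jaw":0.015},{"offset":[0,0,0],"yaw":0,"jaw":0.015}]' 10
python3 - <<'E'
from h import *
st(); p,M,s=tool(); g=p-.019*M[:,0]-[.4413,-.0018,.066]; print(g@M[:,2]*1e3, g*1e3, np.degrees(np.arcsin((np.hypot(g[0],g[1])*1e3-1.3)/np.linalg.norm(g)/1e3)))
p,K,W=cam('scene'); save(p,'s14',(260,150,400,310),4)
E
```

```text
time_s: 20.45
tcp_pos: [0.4098, -0.0144, 0.1198]
tool_rot: [148.5, 85.6, -7.3]
wrist_force: [0.8, 1.2, -0.5]
width: 0.02
t 20.45 tcp [ 0.4098 -0.0144  0.1198] y ax -65.8 z ax -155.65 xax [ 0.076 -0.01  -0.997] F [ 0.8  1.2 -0.5] w 0.02
30.337721536393822 [-32.92852413 -12.44613017  72.70063476] 24.816415711382415
```

View pics/s14.png

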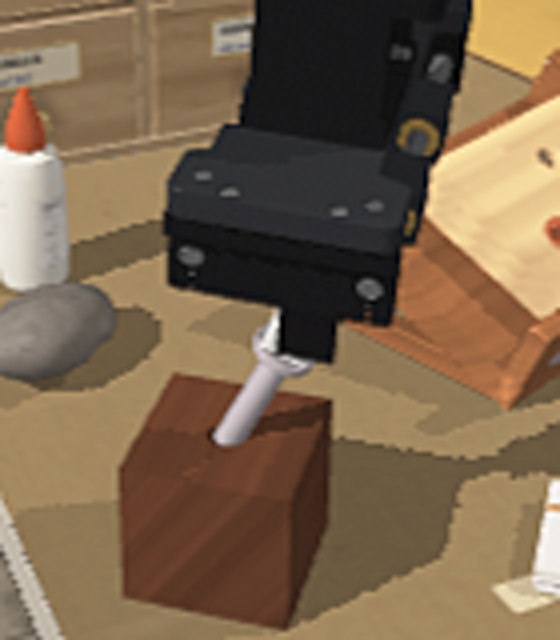

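```bash
python3 -m pendant '[{"offset":[-0.015,0,-0.001],"yaw":0,"jaw":0.015},{"offset":[-0.02,0,0],"yaw":0,"jaw":0.015},{"offset":[-0.02,0,0],"yaw":0,"jaw":0.015},{"offset":[-0.015,0,0],"yaw":0,"jaw":0.015},{"offset":[0,0,0],"yaw":7.5,"jaw":0.015},{"offset":[0,0,0],"yaw":7.5,"jaw":0.015},{"offset":[0,0,0],"yaw":7.5,"jaw":0.015},{"offset":[0,0,0],"yaw":7.5,"jaw":0.015},{"offset":[0,0,0],"yaw":0,"jaw":0.015},{"offset":[0,0,0],"yaw":0,"jaw":0.015}]' 15
python3 - <<'E'
from h import *
st(); go(.4117,-.279,.1633)
p,K,W=cam('scene'); save(p,'s15',(260,100,440,310),3)
p,K,W=cam('wrist'); save(p,'w15')
E
```

```text
time_s: 21.75
tcp_pos: [0.4053, -0.0154, 0.1988]
tool_rot: [174.6, 85.6, -11.8]
wrist_force: [-0.2, 0.3, -0.9]
width: 0.0197
t 21.75 tcp [ 0.4053 -0.0154  0.1988] y ax -96.43 z ax 173.6 xax [ 0.076 -0.016 -0.997] F [-0.2  0.3 -0.9] w 0.0197
offset [ 0.0401  0.261  -0.0329]
```

View pics/s15.png

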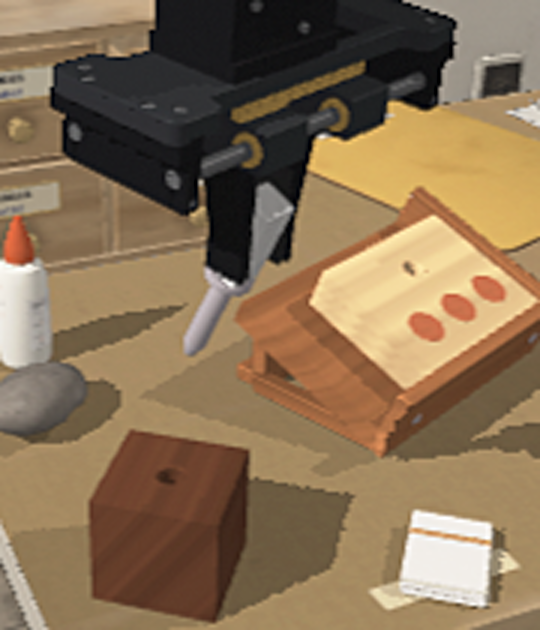

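View pics/w15.png

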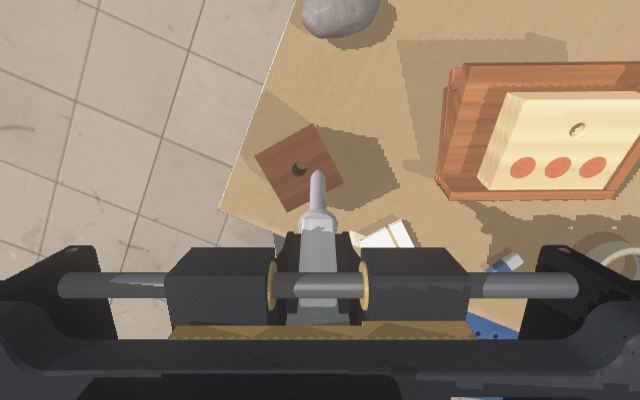

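```bash
cat >> h.py <<'E'
def pinest(K,W,row,col,L=.094):
    p,M,s=tool(); best=None
    for phi in np.radians(np.arange(-5,45,.05)):
        t=p+M@np.array([-.019+L*np.cos(phi),0,-L*np.sin(phi)])
        q=proj(K,W,t)[0]; e=abs(q[1]-row)
        if best is None or e<best[0]: best=(e,phi,t,q)
    e,phi,t,q=best; ax=-(M@np.array([np.cos(phi),0,-np.sin(phi)]))
    print('phi',np.degrees(phi).round(1),'tip',t.round(4),'col pred',q[0].round(1),'seen',col,'axis',ax.round(3),'lean',np.degrees(np.arccos(ax[2])).round(1),'lean az',np.degrees(np.arctan2(ax[1],ax[0])).round(1))
    return t,ax
E
python3 - <<'E'
from h import *
p,K,W=cam('wrist'); save(p,'w16',(280,150,360,250),7)
t,ax=pinest(K,W,170.5,318)
p,K,W=cam('scene'); print((proj(K,W,t)-[260,100])*3, (proj(K,W,t+.06*ax)-[260,100])*3)
E
```

```text
phi 22.9 tip [ 0.4466 -0.0205  0.134 ] col pred 317.8 seen 318 axis [-0.455  0.058  0.888] lean 27.3 lean az 172.7
[[183.35965558 346.68690492]] [[223.34808617 273.88887406]]
```

View pics/w16.png

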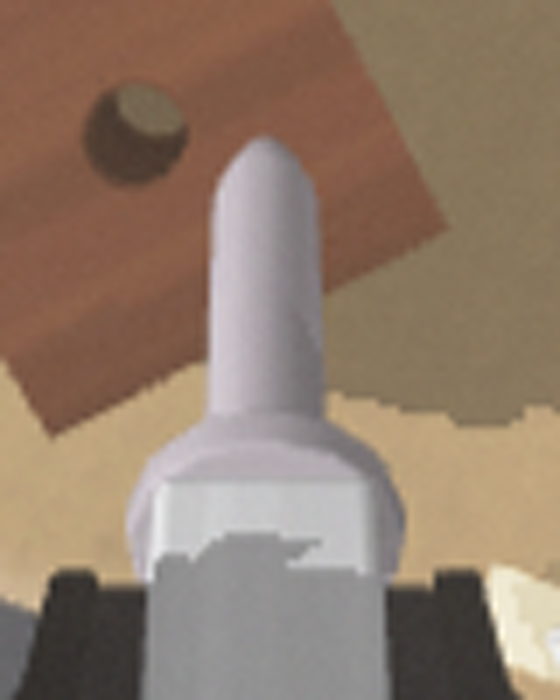

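```bash
python3 -m pendant '[{"offset":[0,0.03,0],"yaw":0,"jaw":0.015},{"offset":[0,0.04,-0.004],"yaw":0,"jaw":0.015},{"offset":[0,0.04,-0.004],"yaw":0,"jaw":0.015},{"offset":[0,0.04,-0.004],"yaw":0,"jaw":0.015},{"offset":[0,0.04,-0.004],"yaw":0,"jaw":0.015},{"offset":[0,0.035,-0.004],"yaw":0,"jaw":0.015},{"offset":[0.01,0.015,-0.003],"yaw":0,"jaw":0.015},{"offset":[0,0.005,0],"yaw":0,"jaw":0.015},{"offset":[0,0,0],"yaw":0,"jaw":0.015},{"offset":[0,0,0],"yaw":0,"jaw":0.015}]' 15
python3 - <<'E'
from h import *
st(); go(.4022,-.277,.1545)
p,K,W=cam('wrist'); save(p,'w17',(240,110,400,250),4.8)
E
```

```text
time_s: 23.2
tcp_pos: [0.4016, -0.2682, 0.1923]
tool_rot: [175.0, 85.5, -11.0]
wrist_force: [-0.1, -0.7, -0.5]
width: 0.0199
t 23.2 tcp [ 0.4016 -0.2682  0.1923] y ax -96.01 z ax 174.02 xax [ 0.076 -0.015 -0.997] F [-0.1 -0.7 -0.5] w 0.0199
offset [0.0379 0.0084 0.0014]
```

View pics/w17.png

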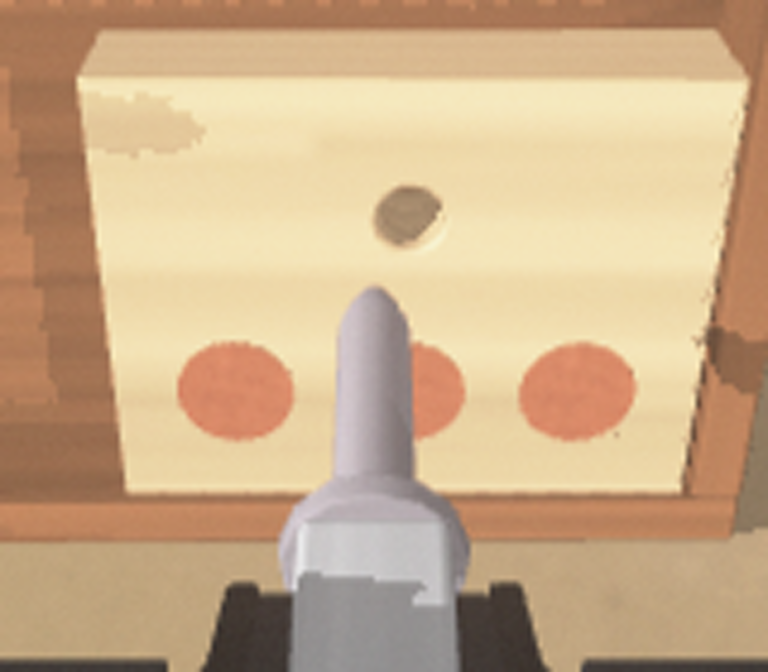

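```bash
python3 -m pendant '[{"offset":[0.01,0.004,0],"yaw":0,"jaw":0.015},{"offset":[0.012,0.0035,0.0],"yaw":0,"jaw":0.015},{"offset":[0,0,0],"yaw":0,"jaw":0.015},{"offset":[0,0,0],"yaw":0,"jaw":0.015}]' 15
python3 - <<'E'
from h import *
st(); go(.4022,-.277,.1545)
p,K,W=cam('wrist'); save(p,'w18',(240,110,400,250),4.8)
p,K,W=cam('top'); save(p,'t18',(330,215,430,300),8)
p,K,W=cam('scene'); save(p,'s18',(330,130,450,245),5)
E
```

```text
time_s: 23.75
tcp_pos: [0.4028, -0.2752, 0.1689]
tool_rot: [175.0, 85.5, -10.9]
wrist_force: [0.2, -0.6, -0.3]
width: 0.0198
t 23.75 tcp [ 0.4028 -0.2752  0.1689] y ax -95.89 z ax 174.14 xax [ 0.076 -0.015 -0.997] F [ 0.2 -0.6 -0.3] w 0.0198
offset [0.0143 0.0017 0.0015]
```

View pics/w18.png

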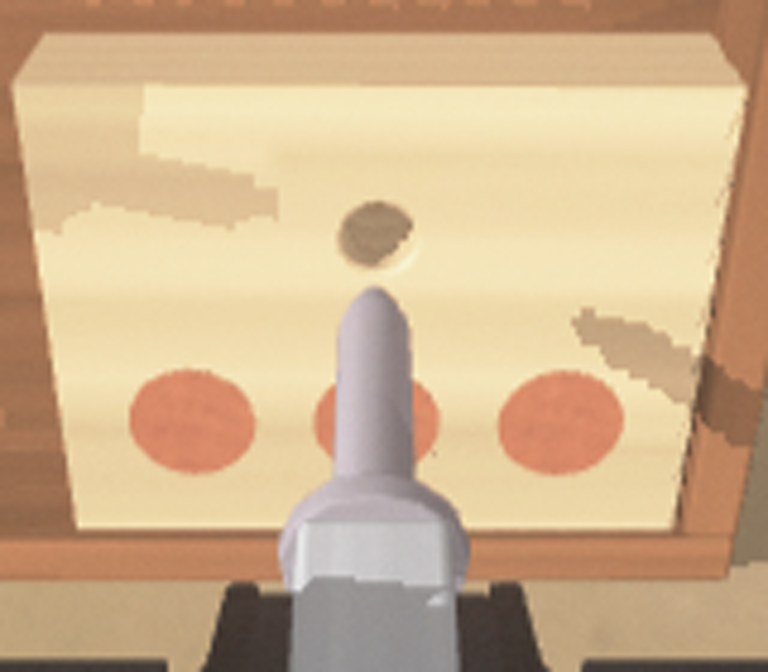

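View pics/s18.png

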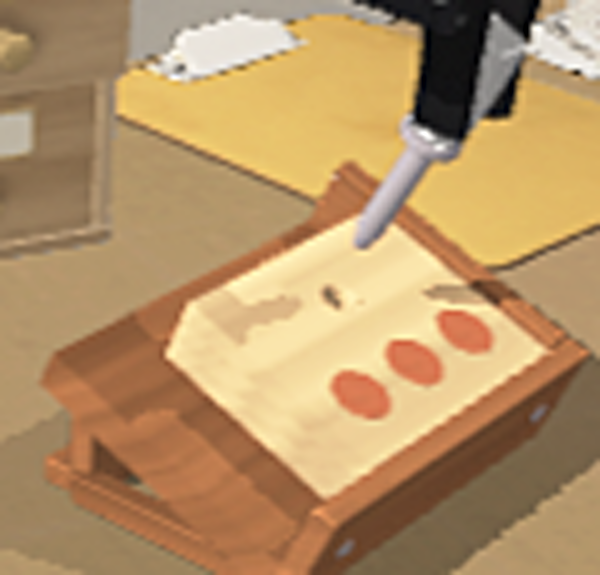

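```bash
python3 - <<'E'
from h import *
p,K,W=cam('wrist'); t,ax=pinest(K,W,171.,318)
T=standT([.4606,-.2834,-5.72]); n=T[:3,2]
o,d=ray(K,W,(377/4.8+240,234/4.8+110)); P=T[:3,3]+n*.03
X=o+d*((P-o)@n)/(d@n); print('mouth ray',X.round(4),'model',P.round(4), 'n',n.round(3))
p_,M,s=tool()
print('tip->mouth tool', (M.T@(X-t)).round(4),(M.T@(P-t)).round(4))
p,K,W=cam('scene'); f=lambda q:((proj(K,W,q)-[330,130])*5).round(0)[0]
print('scene tip',f(t),'collar',f(t+.06*ax),'mouth',f(X),f(P), 'ax22 tip', f(t+.06*ax-.06*n))
E
```

```text
phi 22.5 tip [ 0.4439 -0.2801  0.1045] col pred 317.9 seen 318 axis [-0.451  0.053  0.891] lean 27.0 lean az 173.3
mouth ray [ 0.4515 -0.2818  0.0766] model [ 0.4494 -0.2823  0.0758] n [-0.373  0.037  0.927]
tip->mouth tool [ 0.0284  0.0007 -0.0055] [ 0.0291  0.0014 -0.0035]
scene tip [351. 237.] collar [422. 134.] mouth [331. 292.] [335. 294.] ax22 tip [360. 246.]
```

```bash
python3 -m pendant '[{"offset":[0.009,0.0005,-0.002],"yaw":0,"jaw":0.015},{"offset":[0.008,0.0003,-0.001],"yaw":0,"jaw":0.015},{"offset":[0,0,0],"yaw":0,"jaw":0.015},{"offset":[0,0,0],"yaw":0,"jaw":0.015}]' 15
python3 - <<'E'
from h import *
st()
p,K,W=cam('wrist'); save(p,'w19',(270,120,370,210),7)
p,K,W=cam('scene'); save(p,'s19',(370,150,430,210),10)
E
```

```text
time_s: 24.5
tcp_pos: [0.4075, -0.2768, 0.1514]
tool_rot: [174.6, 85.5, -11.2]
wrist_force: [0.8, -0.3, -1.0]
width: 0.0199
t 24.5 tcp [ 0.4075 -0.2768  0.1514] y ax -95.88 z ax 174.15 xax [ 0.077 -0.015 -0.997] F [ 0.8 -0.3 -1. ] w 0.0199
```

View pics/w19.png

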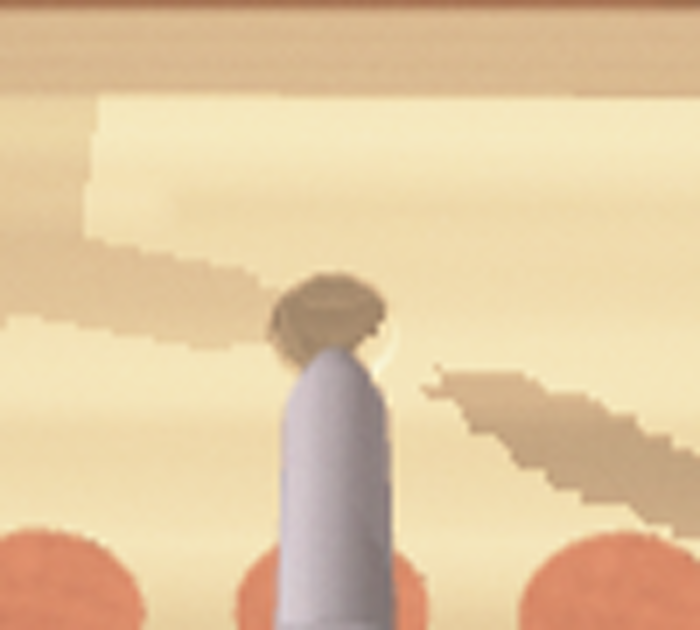

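View pics/s19.png

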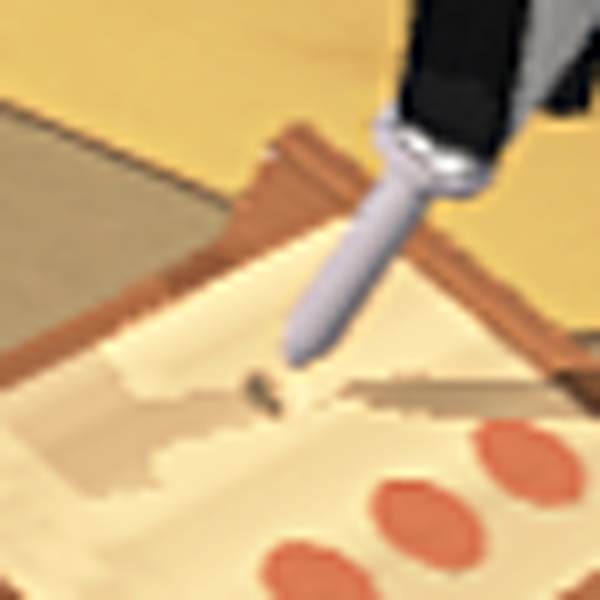

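```bash
python3 - <<'E'
from h import *
p,K,W=cam('wrist'); t,ax=pinest(K,W,170.8,318)
T=standT([.4606,-.2834,-5.72]); n=T[:3,2]
o,d=ray(K,W,(332/7+270,326/7+120)); P=T[:3,3]+n*.03
X=o+d*((P-o)@n)/(d@n); print('mouth ray',X.round(4),'model',P.round(4))
p_,M,s=tool()
print('tip->mouth tool', (M.T@(X-t)).round(4),(M.T@(P-t)).round(4), 'z_s of tip over board',((t-P)@n).round(4))
p,K,W=cam('scene'); f=lambda q:((proj(K,W,q)-[370,150])*10).round(0)[0]
print('scene tip',f(t),'mouth',f(X),f(P))
E
```

```text
phi 22.6 tip [ 0.4487 -0.2816  0.0869] col pred 317.9 seen 318 axis [-0.453  0.054  0.89 ] lean 27.2 lean az 173.3
mouth ray [ 0.451  -0.2816  0.0764] model [ 0.4494 -0.2823  0.0758]
tip->mouth tool [ 0.0106 -0.0003 -0.0015] [0.0111 0.0005 0.0001] z_s of tip over board 0.0106
scene tip [277. 343.] mouth [263. 385.] [271. 389.]
```

```bash
python3 - <<'E'
from h import *
p,K,W=cam('wrist'); o1,d1=ray(K,W,(318,170.8))
p_,M,s=tool()
p,K2,W2=cam('scene')
T=standT([.4606,-.2834,-5.72]); n=T[:3,2];P=T[:3,3]+n*.03
for c in((295,352),(300,362),(303,356)):
    o2,d2=ray(K2,W2,(c[0]/10+370,c[1]/10+150))
    A=np.c_[d1,-d2]; a,b=np.linalg.lstsq(A,o2-o1,rcond=None)[0]; q1=o1+a*d1;q2=o2+b*d2
    print(q1.round(4),q2.round(4),'gap',np.linalg.norm(q1-q2).round(4),'tool',(M.T@(q1-p_)).round(4),'to mouth',(M.T@(P-q1)).round(4), 'over',((q1-P)@n).round(4))
E
```

```text
[ 0.4485 -0.2819  0.0847] [ 0.4454 -0.2836  0.0851] gap 0.0035 tool [ 0.0701  0.0001 -0.0358] to mouth [ 0.0089  0.0002 -0.0002] over 0.0086
[ 0.4482 -0.2819  0.0824] [ 0.4443 -0.284   0.0829] gap 0.0045 tool [ 0.0723  0.0001 -0.0353] to mouth [ 0.0067  0.0002 -0.0007] over 0.0066
[ 0.4484 -0.2819  0.0838] [ 0.4439 -0.2843  0.0843] gap 0.0051 tool [ 0.071   0.0001 -0.0356] to mouth [ 0.008   0.0002 -0.0004] over 0.0078
```

```bash
python3 -m pendant '[{"offset":[0.004,-0.0003,-0.0005],"yaw":0,"jaw":0.015},{"offset":[0.003,0,-0.0005],"yaw":0,"jaw":0.015},{"offset":[0,0,0],"yaw":0,"jaw":0.015},{"offset":[0,0,0],"yaw":0,"jaw":0.015}]' 12
python3 - <<'E'
from h import *
st()
p,K,W=cam('wrist'); save(p,'w20',(270,120,370,210),7)
p,K,W=cam('scene'); save(p,'s20',(370,150,430,210),10)
E
```

```text
time_s: 25.3
tcp_pos: [0.4093, -0.2769, 0.1444]
tool_rot: [174.2, 85.5, -11.6]
wrist_force: [1.0, -1.0, -1.1]
width: 0.0198
t 25.3 tcp [ 0.4093 -0.2769  0.1444] y ax -95.89 z ax 174.15 xax [ 0.078 -0.016 -0.997] F [ 1.  -1.  -1.1] w 0.0198
```

View pics/w20.png

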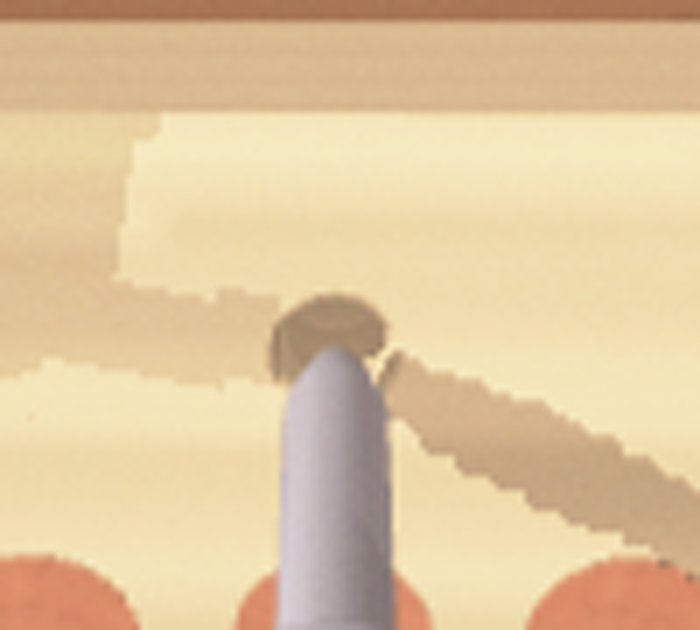

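View pics/s20.png

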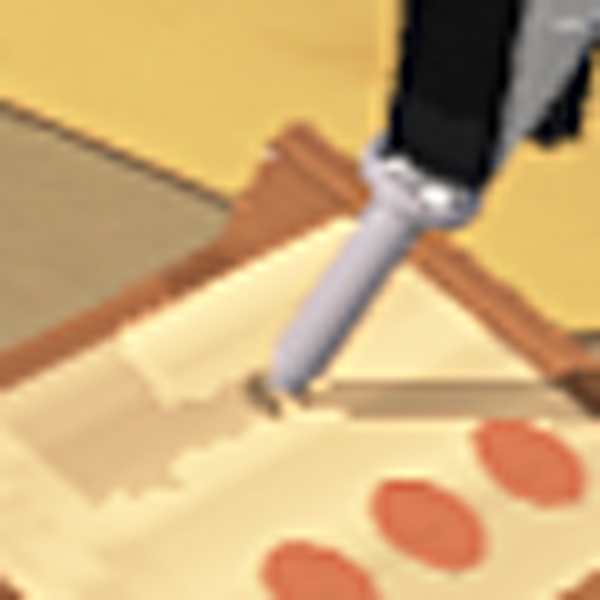

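```bash
python3 -m pendant '[{"offset":[0.001,-0.0002,-0.0025],"yaw":0,"jaw":0.015},{"offset":[0.003,0,-0.001],"yaw":0,"jaw":0.015},{"offset":[0.003,0,-0.001],"yaw":0,"jaw":0.015},{"offset":[0,0,0],"yaw":0,"jaw":0.015}]' 10
python3 - <<'E'
from h import *
st()
p,K,W=cam('wrist'); save(p,'w21',(270,120,370,210),7)
p,K,W=cam('scene'); save(p,'s21',(370,150,430,210),10)
E
```

```text
time_s: 25.9
tcp_pos: [0.4148, -0.2774, 0.1374]
tool_rot: [174.2, 85.4, -11.7]
wrist_force: [-0.4, -0.1, -1.7]
width: 0.0197
t 25.9 tcp [ 0.4148 -0.2774  0.1374] y ax -95.89 z ax 174.15 xax [ 0.078 -0.016 -0.997] F [-0.4 -0.1 -1.7] w 0.0197
```

View pics/w21.png

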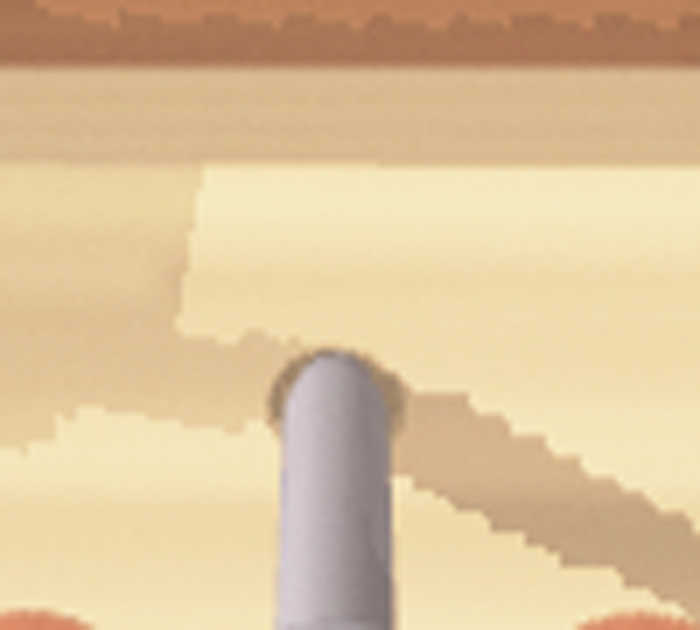

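View pics/s21.png

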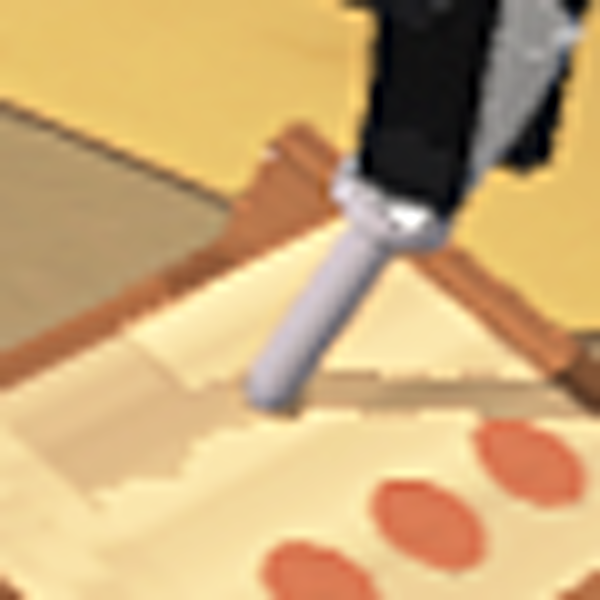

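```bash
python3 -m pendant '[{"offset":[0.0015,0,-0.002],"yaw":0,"jaw":0.015},{"offset":[0.0015,0,-0.002],"yaw":0,"jaw":0.015},{"offset":[0.001,0,-0.002],"yaw":0,"jaw":0.015},{"offset":[0,0,0],"yaw":0,"jaw":0.015}]' 10
python3 - <<'E'
from h import *
st(); p,M,s=tool(); n=standT([.4606,-.2834,-5.72])[:3,2]; print('-n tool',(M.T@-n).round(3)); go(.4202,-.2785,.1350); print(s['ft_torque'])
p,K,W=cam('wrist'); save(p,'w22',(270,120,370,210),7)
p,K,W=cam('scene'); save(p,'s22',(370,150,430,210),10)
E
```

```text
time_s: 26.5
tcp_pos: [0.4204, -0.278, 0.1336]
tool_rot: [174.1, 85.6, -11.7]
wrist_force: [-0.8, 0.2, -0.6]
width: 0.02
t 26.5 tcp [ 0.4204 -0.278   0.1336] y ax -95.88 z ax 174.15 xax [ 0.076 -0.016 -0.997] F [-0.8  0.2 -0.6] w 0.02
-n tool [ 0.953 -0.008 -0.302]
offset [-0.0014  0.0005  0.    ]
[ 0.04274066  0.39673418 -0.01480194]
```

View pics/w22.png

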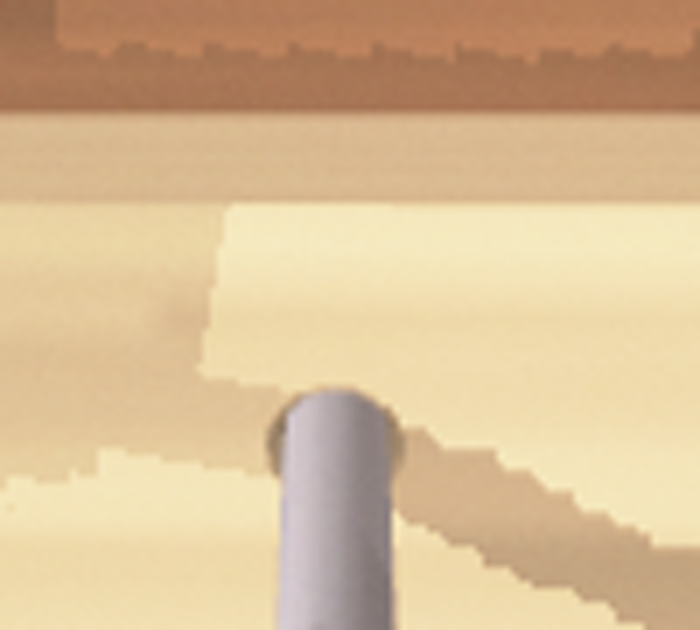

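View pics/s22.png

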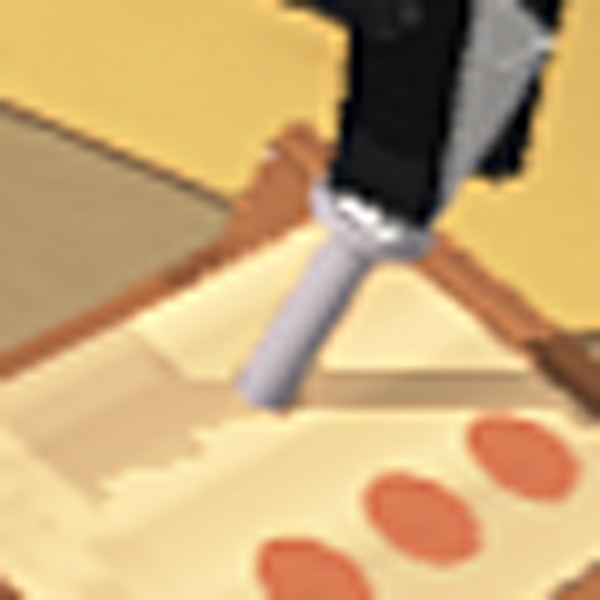

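```bash
python3 -m pendant '[{"offset":[0.003,0,-0.0009],"yaw":0,"jaw":0.015},{"offset":[0.003,0,-0.0009],"yaw":0,"jaw":0.015},{"offset":[0.003,0,-0.0009],"yaw":0,"jaw":0.015},{"offset":[0,0,0],"yaw":0,"jaw":0.015}]' 6
python3 - <<'E'
from h import *
st(); p,M,s=tool(); print(s['ft_torque'])
p,K,W=cam('wrist'); save(p,'w23',(270,120,370,210),7)
p,K,W=cam('scene'); save(p,'s23',(370,150,430,210),10)
E
```

```text
time_s: 27.1
tcp_pos: [0.4241, -0.2785, 0.1244]
tool_rot: [174.0, 85.5, -11.9]
wrist_force: [-1.0, -0.4, -1.2]
width: 0.0201
t 27.1 tcp [ 0.4241 -0.2785  0.1244] y ax -95.89 z ax 174.14 xax [ 0.076 -0.016 -0.997] F [-1.  -0.4 -1.2] w 0.0201
[ 0.07622803  0.33052383 -0.02241903]
```

View pics/w23.png

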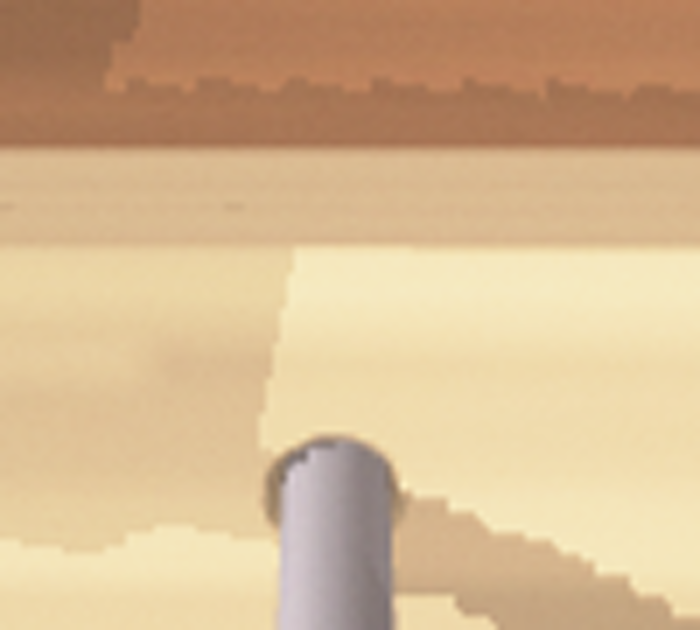

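View pics/s23.png

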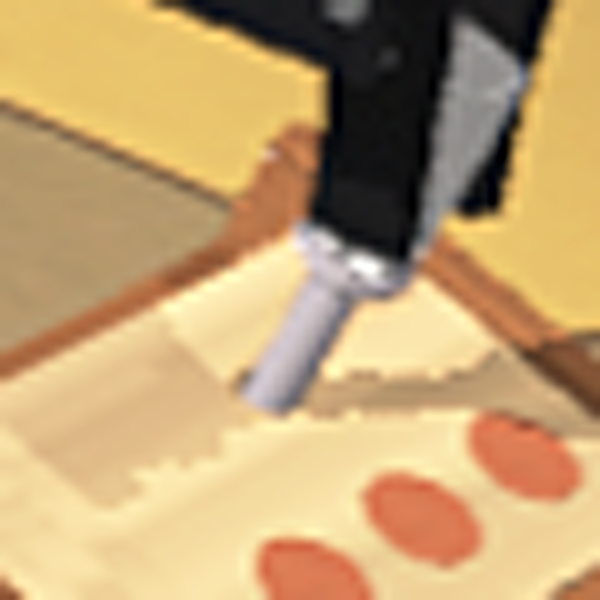

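```bash
python3 -m pendant '[{"offset":[0.003,0,-0.0009],"yaw":0,"jaw":0.015},{"offset":[0.003,0,-0.0009],"yaw":0,"jaw":0.015},{"offset":[0.003,0,-0.0009],"yaw":0,"jaw":0.015}]' 6
python3 -m pendant '[{"offset":[0.003,0,-0.0009],"yaw":0,"jaw":0.015},{"offset":[0.003,0,-0.0009],"yaw":0,"jaw":0.015},{"offset":[0,0,0],"yaw":0,"jaw":0.015}]' 6
python3 - <<'E'
from h import *
st(); p,M,s=tool(); print(s['ft_torque'])
p,K,W=cam('wrist'); save(p,'w24',(270,120,370,210),7)
p,K,W=cam('scene'); save(p,'s24',(370,150,430,210),10)
E
```

```text
time_s: 27.58
tcp_pos: [0.4278, -0.2791, 0.1157]
tool_rot: [173.7, 85.5, -12.1]
wrist_force: [-1.1, -0.2, -0.7]
width: 0.0199
time_s: 27.95
tcp_pos: [0.4303, -0.2794, 0.1091]
tool_rot: [174.0, 85.5, -11.9]
wrist_force: [0.1, 0.5, -1.0]
width: 0.0202
t 27.95 tcp [ 0.4303 -0.2794  0.1091] y ax -95.89 z ax 174.14 xax [ 0.077 -0.016 -0.997] F [ 0.1  0.5 -1. ] w 0.0202
[0.00655772 0.27285178 0.00656041]
```

View pics/w24.png

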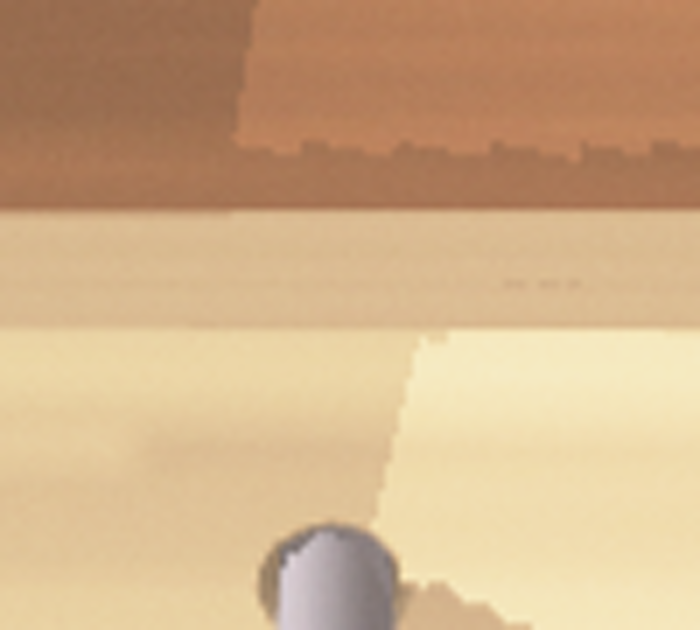

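View pics/s24.png

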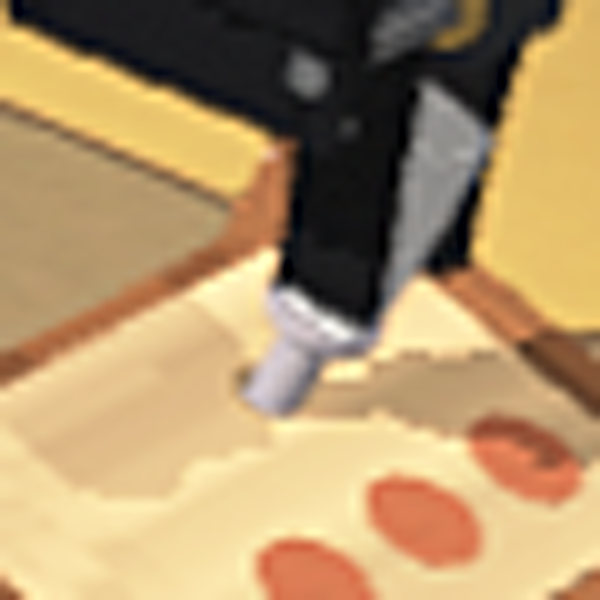

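```bash
python3 -m pendant '[{"offset":[0.003,-0.0005,-0.0009],"yaw":0,"jaw":0.015},{"offset":[0.003,0,-0.0009],"yaw":0,"jaw":0.015},{"offset":[0.003,0,-0.0009],"yaw":0,"jaw":0.015},{"offset":[0.003,0,-0.0009],"yaw":0,"jaw":0.015}]' 6
python3 -m pendant '[{"offset":[0.003,0,-0.0009],"yaw":0,"jaw":0.015},{"offset":[0.003,0,-0.0009],"yaw":0,"jaw":0.015},{"offset":[0,0,0],"yaw":0,"jaw":0.015}]' 6
python3 - <<'E'
from h import *
st(); p,M,s=tool(); print(s['ft_torque'])
p,K,W=cam('wrist'); save(p,'w25',(230,120,410,260),4.3)
p,K,W=cam('scene'); save(p,'s25',(370,150,430,210),10)
E
```

```text
time_s: 28.55
tcp_pos: [0.4353, -0.2796, 0.0973]
tool_rot: [173.6, 85.4, -12.3]
wrist_force: [-1.1, -0.1, -0.3]
width: 0.0199
time_s: 28.92
tcp_pos: [0.4379, -0.2799, 0.0908]
tool_rot: [173.7, 85.4, -12.2]
wrist_force: [-0.1, -0.2, -0.2]
width: 0.02
t 28.93 tcp [ 0.4379 -0.2799  0.0908] y ax -95.9 z ax 174.14 xax [ 0.078 -0.017 -0.997] F [-0.1 -0.2 -0.2] w 0.02
[0.03670901 0.13444184 0.03778801]
```

View pics/w25.png

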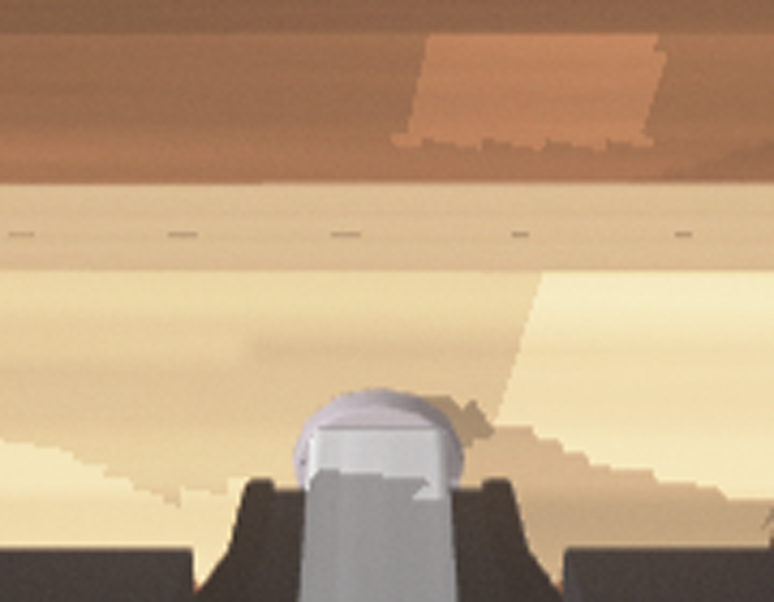

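View pics/s25.png

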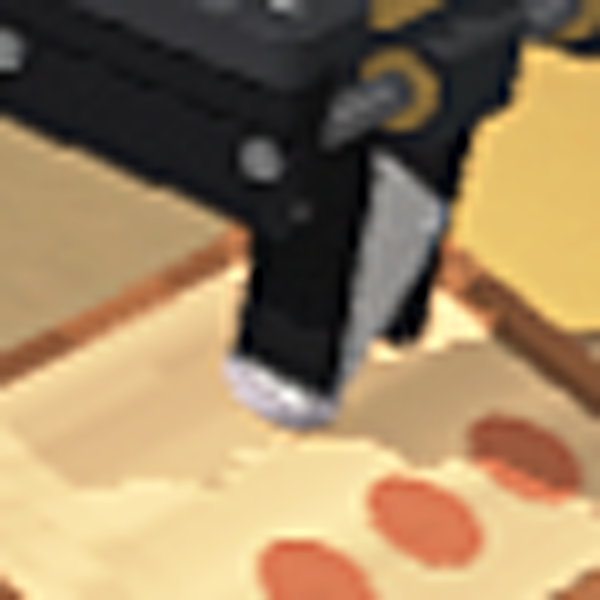

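```bash
python3 -m pendant '[{"offset":[0.002,0,-0.0006],"yaw":0,"jaw":0.015},{"offset":[0.002,0,-0.0006],"yaw":0,"jaw":0.015},{"offset":[0,0,0],"yaw":0,"jaw":0.015}]' 6
python3 -m pendant '[{"offset":[0.002,0,-0.0006],"yaw":0,"jaw":0.015},{"offset":[0,0,0],"yaw":0,"jaw":0.015}]' 6
python3 - <<'E'
from h import *
st(); p,M,s=tool(); print(s['ft_torque'])
p,K,W=cam('wrist'); save(p,'w26',(230,120,410,260),4.3)
p,K,W=cam('scene'); save(p,'s26',(370,150,430,210),10)
E
```

```text
time_s: 29.4
tcp_pos: [0.44, -0.2804, 0.0882]
tool_rot: [173.4, 85.4, -12.5]
wrist_force: [-0.0, -0.3, -0.8]
width: 0.0202
time_s: 29.65
tcp_pos: [0.441, -0.2807, 0.0871]
tool_rot: [173.3, 85.3, -12.6]
wrist_force: [-0.4, -0.1, -1.2]
width: 0.0199
t 29.65 tcp [ 0.441  -0.2807  0.0871] y ax -95.89 z ax 174.15 xax [ 0.079 -0.018 -0.997] F [-0.4 -0.1 -1.2] w 0.0199
[0.11431427 0.18706014 0.00651082]
```

View pics/s26.png

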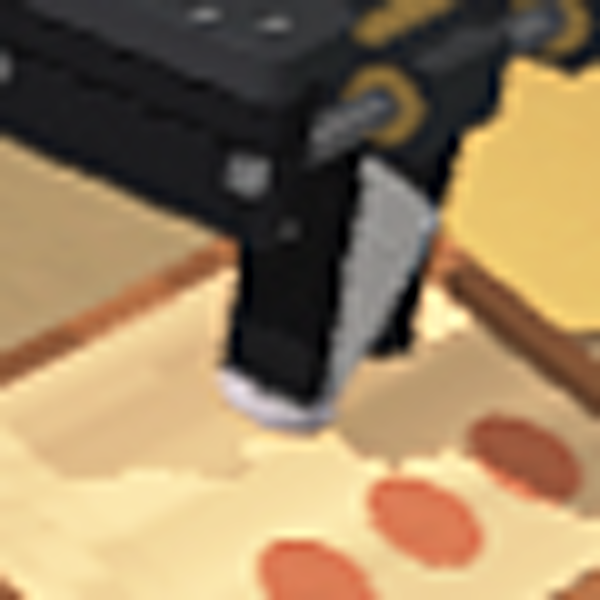

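```bash
python3 -m pendant '[{"offset":[0.003,0,-0.0009],"yaw":0,"jaw":0.015},{"offset":[0.003,0,-0.0009],"yaw":0,"jaw":0.015}]' 12
python3 - <<'E'
from h import *
st(); p,M,s=tool(); print(s['ft_torque'])
p,K,W=cam('wrist'); save(p,'w27',(230,120,410,260),4.3)
p,K,W=cam('scene'); save(p,'s27',(370,150,430,210),10)
E
```

```text
time_s: 30.0
tcp_pos: [0.4434, -0.2811, 0.0841]
tool_rot: [173.5, 85.4, -12.4]
wrist_force: [-7.7, 6.6, 16.7]
width: 0.0197
t 30.0 tcp [ 0.4434 -0.2811  0.0841] y ax -95.86 z ax 174.18 xax [ 0.079 -0.017 -0.997] F [-7.7  6.6 16.7] w 0.0197
[1.15072143 1.07858662 0.13620592]
```

View pics/w27.png

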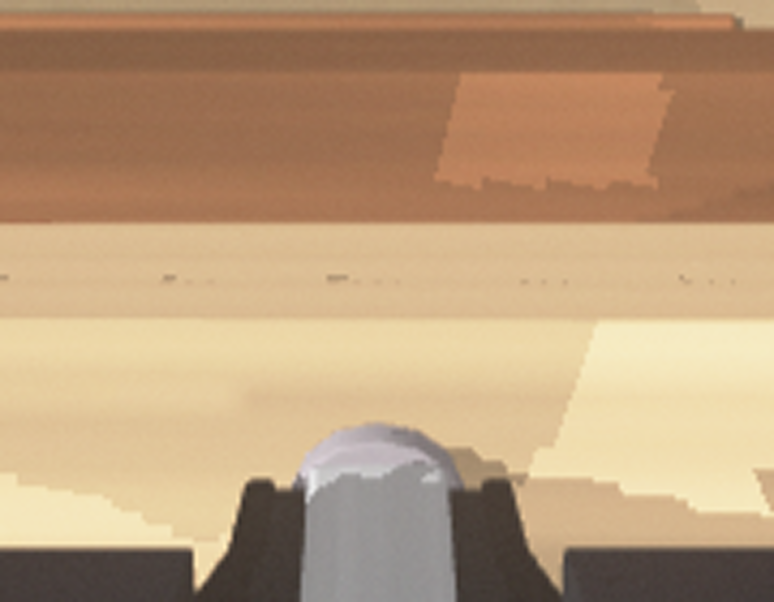

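View pics/s27.png

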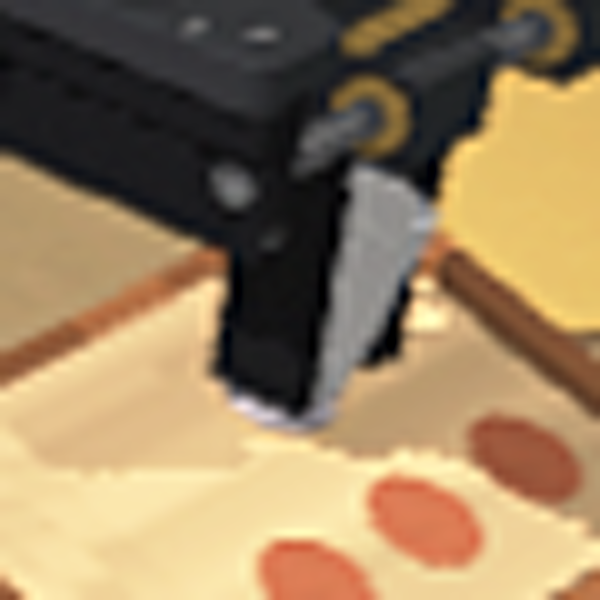

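```bash
python3 -m pendant '[{"offset":[-0.001,0,0.0003],"yaw":0,"jaw":0.015},{"offset":[0,0,0],"yaw":0,"jaw":0.03},{"offset":[0,0,0],"yaw":0,"jaw":0.045},{"offset":[0,0,0],"yaw":0,"jaw":0.045},{"offset":[0,0,0],"yaw":0,"jaw":0.045}]' 6
python3 - <<'E'
from h import *
st()
p,K,W=cam('wrist'); save(p,'w28',(230,120,410,260),4.3)
p,K,W=cam('scene'); save(p,'s28',(370,150,430,210),10)
E
```

```text
time_s: 30.72
tcp_pos: [0.4434, -0.2813, 0.0847]
tool_rot: [173.1, 85.3, -12.7]
wrist_force: [0.5, -1.2, 1.3]
width: 0.0439
t 30.73 tcp [ 0.4434 -0.2813  0.0847] y ax -95.87 z ax 174.17 xax [ 0.079 -0.018 -0.997] F [ 0.5 -1.2  1.3] w 0.0439
```

View pics/w28.png

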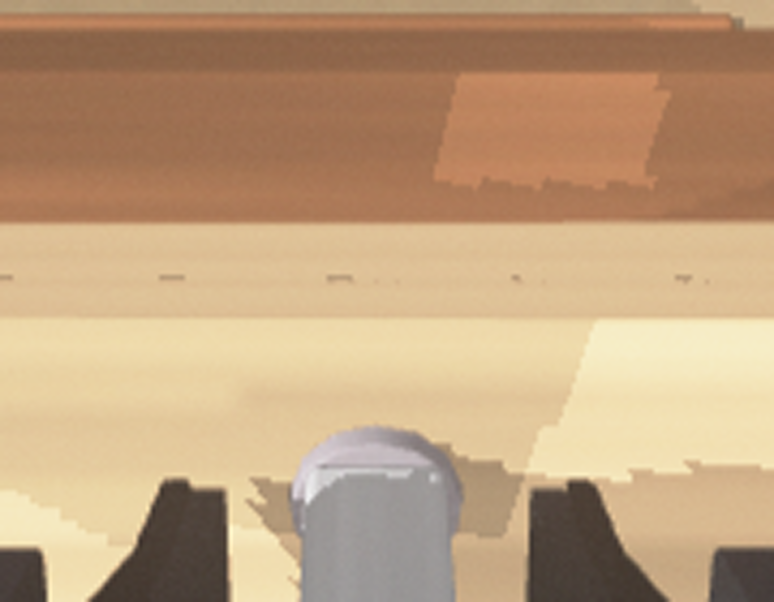

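View pics/s28.png

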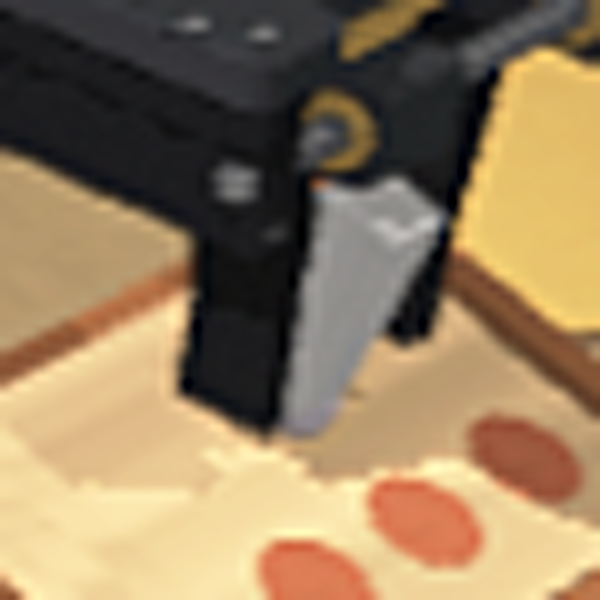

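Released. I'll lift straight up and clear, then check.

```bash
python3 -m pendant '[{"offset":[-0.015,0,0.0012],"yaw":0,"jaw":0.055},{"offset":[-0.025,0,0.002],"yaw":0,"jaw":0.055},{"offset":[-0.03,0,0.002],"yaw":0,"jaw":0.055},{"offset":[-0.03,0,0.01],"yaw":0,"jaw":0.055},{"offset":[-0.01,0,0.02],"yaw":0,"jaw":0.055},{"offset":[0,0,0],"yaw":0,"jaw":0.055},{"offset":[0,0,0],"yaw":0,"jaw":0.055}]'
python3 - <<'E'
from h import *
st()
p,K,W=cam('wrist'); save(p,'w29',(200,60,440,240),3.3)
p,K,W=cam('scene'); save(p,'s29',(330,145,450,255),5.4)
p,K,W=cam('top'); save(p,'t29',(320,220,435,312),6.9)
E
```

```text
time_s: 31.7
tcp_pos: [0.3993, -0.2764, 0.2009]
tool_rot: [171.1, 85.0, -14.8]
wrist_force: [0.6, -0.7, 0.2]
width: 0.0551
t 31.7 tcp [ 0.3993 -0.2764  0.2009] y ax -95.88 z ax 174.19 xax [ 0.083 -0.022 -0.996] F [ 0.6 -0.7  0.2] w 0.0551
```

View pics/w29.png

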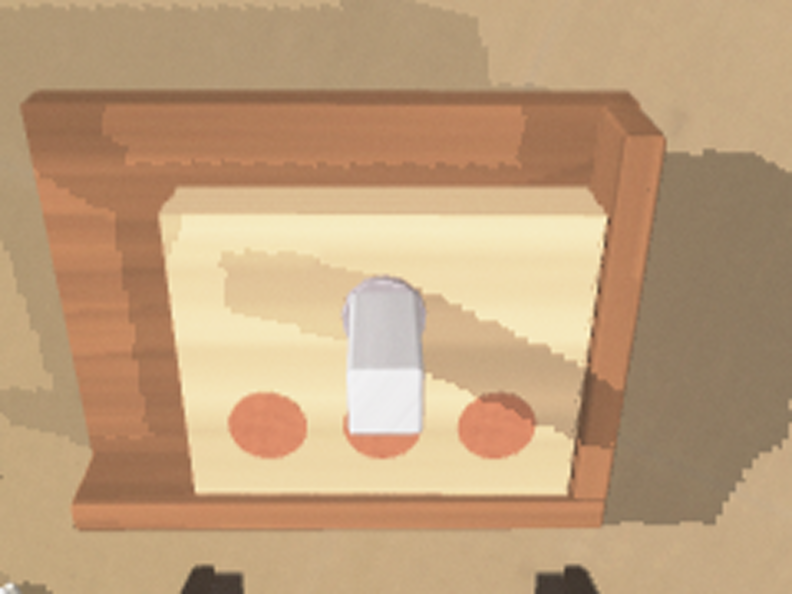

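View pics/s29.png

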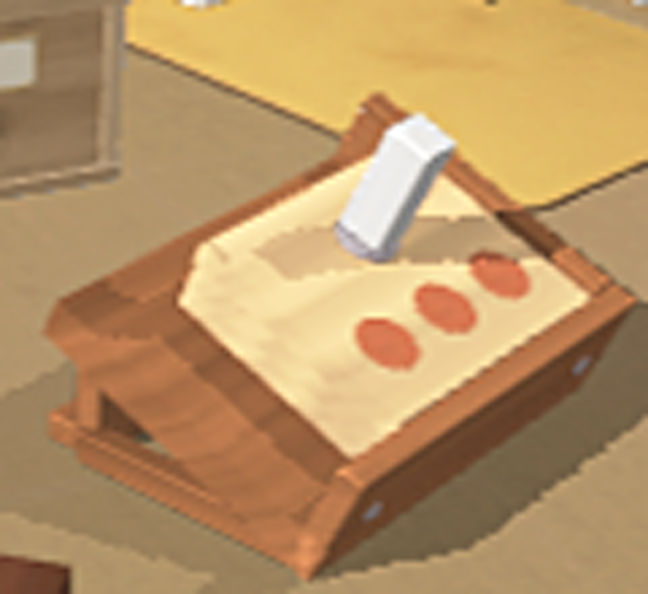

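```bash
python3 - <<'E'
from h import *
from scipy.optimize import least_squares
m=np.array
p,K,W=cam('wrist'); save(p,'w30',(240,100,400,220),5); sc=3.3
A=[((22,106),(55,110,0)),((36,92),(55,110,-18)),((665,138),(55,-77,34)),((160,214),(30,65,30)),((607,213),(30,-65,30)),((176,187),(30,65,0)),((588,187),(30,-65,0)),((75,502),(-70,110,34)),((75,527),(-82,110,34)),((195,494),(-70,65,30)),((603,525),(-82,-77,34))]
u=m([a for a,_ in A])/sc+[200,60]; X=m([b for _,b in A])/1e3
g=lambda v:(proj(K,W,tf(standT(v),X))-u).ravel()
s=least_squares(g,[.46,-.284,-5.7],loss='soft_l1'); print(s.x.round(4),g(s.x).reshape(-1,2).round(1).tolist())
T=standT(s.x)
for h in (0,2,4,8):
    print(h,((proj(K,W,tf(T,m([[0,0,85+h],[0,0,35+h],[13,0,30+h]])/1e3))-[200,60])*sc).round(0).tolist())
E
```

```text
[ 0.4613 -0.2829 -5.5836] [[-1.7, -1.0], [-0.6, -1.1], [1.0, -1.7], [-0.0, 1.4], [0.6, 1.1], [0.5, -0.6], [0.4, -1.1], [-2.7, 0.9], [-0.7, 1.6], [1.1, 0.9], [-0.0, 0.9]]
0 [[388.0, 405.0], [385.0, 320.0], [385.0, 273.0]]
2 [[388.0, 409.0], [385.0, 322.0], [385.0, 275.0]]
4 [[388.0, 413.0], [386.0, 325.0], [385.0, 278.0]]
8 [[388.0, 421.0], [386.0, 331.0], [385.0, 284.0]]
```

View pics/w30.png

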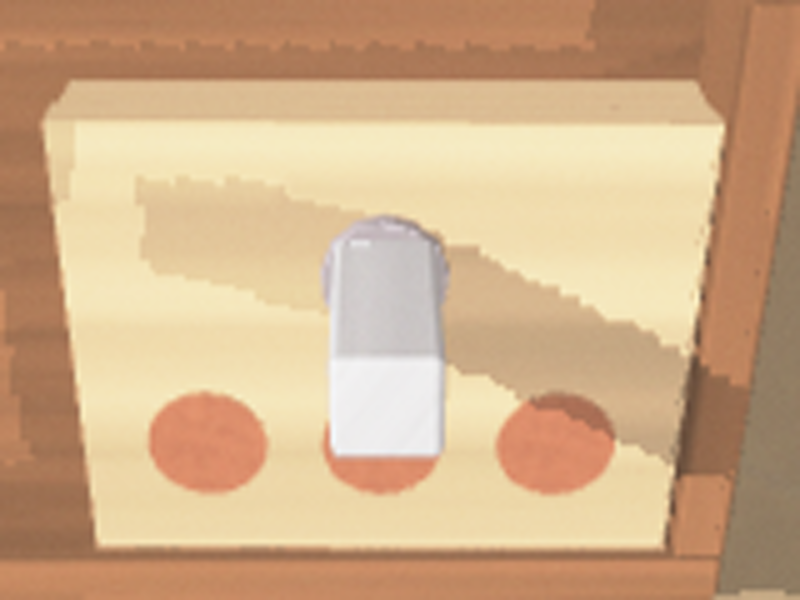

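View pics/t29.png

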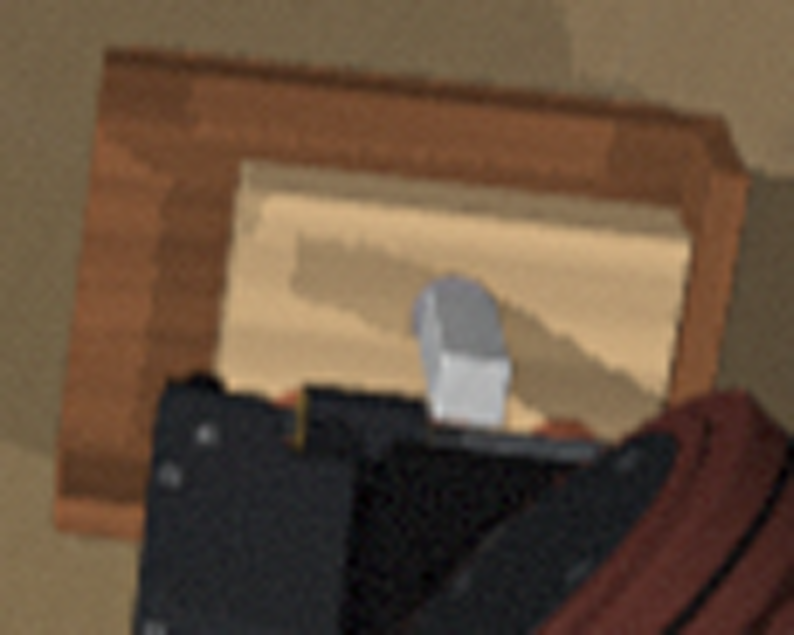

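```bash
python3 - <<'E'
from h import *
st()
p,K,W=cam('scene')
for t in ['stone','glue_bottle']: print(t,[(round(float(d['p']),2),np.round(d['bbox']).tolist()) for d in models.look_for(p,t)][:1])
print(workorder.job_done())
E
```

```text
t 31.9 tcp [ 0.3991 -0.2759  0.1998] y ax -95.84 z ax 174.22 xax [ 0.082 -0.02  -0.996] F [ 0.   0.3 -0.1] w 0.0551
stone [(0.67, [276.0, 234.0, 35.0, 27.0])]
glue_bottle [(0.83, [268.0, 200.0, 19.0, 43.0])]
the job is handed in; nothing more can be done
None
```

The job is done and handed in at about 32 s of the 72 s allowed. I pushed the three boards square against the lip and fence. I then gripped the pin and leaned it to the deck's slope using the edge of its block's hole. From there I pushed it through all three boards into the stand until the collar stopped it, with about 17 N showing at the wrist, and let go.

**Last checks:**
- **Boards:** In the wrist picture the stack's edges run in line and lie along the fence. I could not see the lower edges against the lip directly.
- **Pin:** The pin's top and the collar edge sit within about 1 mm of the fully seated position. That is no finer than the camera calibration, so a gap under 1 mm can't be ruled out.
- **Robot:** The gripper is clear and touching nothing, and the wrist force reads about zero.
- **Bystanders:** The stone and bottle show at their starting places, within a couple of pixels.

**Disagreements:**
- The scene and wrist cameras differed by 2–5 mm on the pin tip, so I steered by the wrist camera.
- The top board seemed to shift about 1 mm upslope as the pin entered. It looked in line again at the end.

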